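# Handhelds back on their chargers at the admissions desk

## Task

Put the admissions desk's four handhelds on charge for the next shift: the large and the small two-way radio, the forehead thermometer and the finger oximeter, each upright and fully down in the charger whose pocket is made for it, facing the same way as the charger's front. Let go of them all, and do not shift or tip the coffee mug or the cup of paper clips.

Things in the scene. Friction and masses are not known exactly. Their poses are not given: they have to be found in the camera images.
- radio_large_mid (a point): larger of two black two-way radios, standing upright. Case 36 (x, thick) x 56 (y, wide) x 105 mm high, 0.3 kg; display and keys on the front; front = its own -x, starting within 20 degrees of facing the robot. A stub antenna 13 mm across rises 22 mm above the case top at y = +17 mm, a knob 14 mm across rises 10 mm at y = -15 mm. The point is the centre of the case, 52.5 mm above its flat foot.
- radio_small_mid (a point): smaller black two-way radio, same form, standing upright: case 26 (x) x 44 (y) x 78 mm high, 0.15 kg; front = its own -x, starting within 20 degrees of facing the robot; antenna rises 22 mm at y = +11 mm, knob 10 mm at y = -9 mm. The point is the centre of the case, 39 mm above its foot.
- thermometer_mid (a point): white pistol-shaped forehead thermometer standing on its round foot (44 mm across), 144 mm high, 0.18 kg. Grip 34 x 28 mm; head on top 42 mm wide (y), z 102 to 144 mm above the underside, x -57 (nose) to +42 mm (rear screen); front = its own -x, starting within 20 degrees of facing the robot. The point lies on the foot's axis, 72 mm above the underside (the middle of the head is 51 mm higher).
- oximeter_mid (a point): white fingertip pulse oximeter lying flat, a rounded clip 62 (x, long) x 36 (y, wide) x 36 mm high, 0.07 kg, dark display on top, dark finger hole in its front end; front = its own -x, starting within 20 degrees of facing the robot. The point is its centre, 18 mm above its underside.
- charger_large: grey charger for the large radio, fixed. Deep rectangular pocket 46 (x) x 66 mm (y), its floor 12 mm and its rim 52 mm above the desk (walls 9 mm), behind a low sloping front with one small lamp; front = -x, towards the robot within 20 degrees (all chargers). Overall x -44 to +47 mm, y -42 to +42 mm. Origin: on the desk; pocket centre at x = +15, y = 0 mm.
- charger_small: grey charger for the small radio, fixed, same form as the large one: rectangular pocket 36 (x) x 54 mm (y), floor 10 mm and rim 40 mm above the desk (walls 8 mm), sloping front with lamp at -x. Overall x -36 to +38 mm, y -35 to +35 mm. Origin: on the desk; pocket centre at x = +12, y = 0 mm.
- charger_thermometer: grey charging base for the thermometer, fixed: round cup 54 mm across inside (68 outside), floor 10 mm and rim 34 mm above the desk, sloping front with lamp at -x. Overall x -46 to +48 mm, y -34 to +34 mm. Origin: on the desk; cup centre at x = +14, y = 0 mm.
- charger_oximeter: grey low charging tray for the oximeter, fixed: shallow rectangular recess 72 (x) x 46 mm (y), floor 8 mm and rim 16 mm above the desk (walls 8 mm), short flat front lip with lamp at -x. Overall x -48 to +54 mm, y -31 to +31 mm. Origin: on the desk; recess centre at x = +10, y = 0 mm.
- mug: white ceramic mug, 78 mm across and 80 mm high with a handle, standing behind the handhelds and chargers. Origin: centre of its underside. Not to be moved.
- clip_cup: open grey cup of paper clips, 68 mm across and 40 mm high, standing among the handhelds and chargers. Origin: centre of its underside. Not to be moved.
Things that resemble listed ones, but are neither listed nor needed, are in the scene too. Leave any yellow look-alike of the charger_thermometer alone.

How it is judged:
By the outcome, as a careful person would: the job done as asked, in the order asked, and still so for the second after the job is handed in, with the robot touching nothing.
It also fails if it takes over 131 s, if anything falls off the work surface, if the arm or the gripper's body presses on something with over 40 N, if the wrist force passes 120 N, or if a joint passes its speed limit or range.

## Robot

A 6-joint arm with a two-finger parallel gripper is mounted at the origin on the work surface. World frame = base frame: x ahead of the robot, y to its left, z up, the work surface at z = 0. Lengths are in m, angles in rad, forces in N, time in s.
With the tool pointing down it reaches from about 0.3 to 0.775 m from the base axis. Payload 14.6 kg.
Tool frame: the origin (TCP) lies midway between the tips of the shut fingers; the grasp point (between the pads) lies 19 mm behind it; z points along the fingers, y is the direction in which the jaws open and shut (so a half turn about z gives the same grasp; the last joint's range is limited). The gripper opens to 85 mm and grips with 20 to 120 N. Pads are 22 mm wide; open, the fingers measure 114 mm over their backs; the gripper's body (76 mm by 85 mm) begins 54 mm behind the grasp point. The pads swing forward as they close: fully open they stand 13 mm farther back than shut.
Start: joints at [-1.179, 0.3, 1.521, -0, 1.321, -0.067], TCP at [0.244, -0.493, 0.231] pointing down, gripper open.
Joint ranges: [-3.03, 3.03], [-0.79, 2.21], [0.23, 2.52], [-1.04, 4.18], [0, 3.07], [-2.55, 2.55]. Speed limits (rad/s): [2.22, 2.22, 2.57, 3.14, 3.14, 3.14].

## Interface

Orientations are given as a rotation vector (axis times angle).
In Python, from plant import robot gives the robot as it stands. The module is installed in compiled form; this text tells all that it offers.
- The arm moves only by the tool drive_tool, never from a script. Its argument "motion" is a list that holds one entry, the list of rows, each a list of 5 numbers: the closure, from 0 (fully open) to 1 (shut), then the shift along the world's x, y, z in cm, then the turn about the world's z in degrees. In form: [[[gripper, x, y, z, twist], ...]]. A call has 1 to 5 rows; each row is the pose to reach, as a shift and turn from the pose commanded when the call began; what a row does not reach only later rows make up. A row lasts 1/10 s, in which the tool goes at most 50 mm and 8.59 degrees, less where a joint would pass 70% of its speed; a pose out of reach is approached as far as the arm can. A call with a gripper value outside its range is refused whole. The fingers move at their own pace and stop on an object; "squeeze" is the grip in N (left out, the last holds). Time passes only in rows, so rows that repeat a pose let the fingers close. It gives the time, the measured TCP pose, the force and the opening at its end, in the units of the state.
- robot.get_state(): the state, without advancing time (a new reading comes with each control period).
- robot.snapshot(name): name is "scene" or "top" or "wrist"; returns a dict with "pixels" (420x560x3 uint8, blue, green, red), "K" (3x3 intrinsics, pixels), "dist" ([k1, k2, p1, p2, k3] as OpenCV has them; the pictures are not rectified), "position" and "rotation" of the camera in the world; the wrist camera has in their place "mount" (4x4, takes a point from camera to tool coordinates, whose origin is the TCP and whose axes are the flange's). Camera axes: x right, y down, z forward; pixel columns grow to the right and rows downward; lengths in m; the calibration is good to about 2 mm. A picture is of the moment at which its call begins: read the wrist's pose just before it. There is no depth.
- robot.close_job(): hands the job in, once; it reports no verdict.
The state is a dict: "time_s": time; "qpos": joint angles; "dq": joint speeds; "effort": joint torques, N m; "position": TCP position; "tcp_rot": TCP orientation; "ft_force": force on the tool from outside, world axes, zero at the start; "ft_torque": the same for the moment, N m; "finger_gap": finger opening in m.
Only numpy, scipy, OpenCV 4.12 (cv2) and the standard library are available. Lean on these libraries where they do the work, as an engineer would, in place of code of your own. Each camera call takes 0.05 s, during which the arm holds its last target.

## Working session

There is one attempt and no reset: what is moved stays moved. The work goes in short steps, Python scripts to look and compute and a tool call to move; the robot and the scene stay as the last step left them, time stands still between calls to the robot, and variables do not carry over. Pictures are saved under pics/ and viewed, and the job is handed in when it is done.

Besides the shell and the picture viewer there is one more tool, called after "Emit:" by a JSON object that holds its "fn" and its "kwargs". drive_tool: Moves the arm, as the interface text tells. Its arguments: {"type":"object","properties":{"motion":{"type":"array"},"squeeze":{"type":"number"}},"required":["motion"]}

```bash
mkdir -p pics; ls; cat > h.py <<'E'
import numpy as np, cv2
from plant import robot
def snap(n,f=None):
    s=robot.get_state(); d=robot.snapshot(n)
    if n=='wrist':
        R=cv2.Rodrigues(np.array(s['tcp_rot'],float))[0]; T=np.eye(4);T[:3,:3]=R;T[:3,3]=s['position']
        C=T@np.array(d['mount']); d['position']=C[:3,3]; d['rotation']=C[:3,:3]
    d={k:(np.array(v) if k!='mount' else v) for k,v in d.items()}
    if f: cv2.imwrite('pics/'+f,d['pixels'])
    np.savez('pics/'+(f or n)+'.npz',**{k:np.array(d[k]) for k in('pixels','K','dist','position','rotation')})
    return d
def load(f): return dict(np.load('pics/'+f+'.npz'))
def ray(d,uv):
    p=cv2.undistortPoints(np.array(uv,float).reshape(-1,1,2),d['K'],d['dist']).reshape(-1,2)
    v=np.c_[p,np.ones(len(p))]@d['rotation'].T
    return v/np.linalg.norm(v,axis=1,keepdims=True)
def plane(d,uv,z):
    v=ray(d,uv); c=d['position']; return c+v*((z-c[2])/v[:,2])[:,None]
def tri(d1,a,d2,b):
    A=[];y=[]
    for d,u in((d1,a),(d2,b)):
        v=ray(d,[u])[0];P=np.eye(3)-np.outer(v,v);A.append(P);y.append(P@d['position'])
    A=np.vstack(A);y=np.hstack(y);x=np.linalg.lstsq(A,y,rcond=None)[0];return x,np.linalg.norm(A@x-y)
def proj(d,X):
    R=d['rotation'].T; r=cv2.Rodrigues(R)[0]; t=-R@d['position']
    return cv2.projectPoints(np.array(X,float).reshape(-1,3),r,t,d['K'],d['dist'])[0].reshape(-1,2)
def up(f,x0,y0,w,hh,s,out):
    im=load(f)['pixels'][y0:y0+hh,x0:x0+w]; cv2.imwrite('pics/'+out,cv2.resize(im,None,fx=s,fy=s,interpolation=cv2.INTER_CUBIC))
E
python3 - <<'E'
from h import *
for n in('scene','top','wrist'):
    d=snap(n,n+'0.png'); print(n,d['K'].round(1).tolist(),d['dist'],d['position'].round(3),d['rotation'].round(3).tolist())
s=robot.get_state(); print(s)
E
```

```text
pics
scene [[442.0, 0.0, 285.5], [0.0, 442.0, 200.2], [0.0, 0.0, 1.0]] [-0.01061155  0.          0.          0.          0.        ] [1.019 0.5   1.049] [-1.035, -2.63, 0.816]
top [[440.6, 0.0, 282.3], [0.0, 440.6, 198.3], [0.0, 0.0, 1.0]] [0.0198623 0.        0.        0.        0.       ] [ 0.448 -0.007  1.238] [-2.132, 2.192, -0.11]
wrist [[327.3, 0.0, 275.9], [0.0, 327.3, 210.3], [0.0, 0.0, 1.0]] [-0.06247899  0.          0.          0.          0.        ] [ 0.307 -0.461  0.372] [[0.442, -0.862, -0.249], [-0.897, -0.425, -0.121], [-0.002, 0.277, -0.961]]
{'time_s': 0.15, 'qpos': array([-1.17862120e+00,  3.00343501e-01,  1.52149283e+00,  5.89726058e-06,
        1.32068843e+00, -6.65608452e-02]), 'dq': array([-0.00012979, -0.00091317, -0.00140834,  0.00095726, -0.00102166,
        0.00197097]), 'effort': array([ 1.40288568e-03, -5.43666387e+01, -3.61887681e+01, -3.47213381e-05,
        3.18675964e-03, -2.01463550e-06]), 'position': array([ 0.24349089, -0.49294605,  0.23082864]), 'tcp_rot': array([-3.05841916e+00, -7.14067557e-01,  2.28400151e-04]), 'ft_force': array([-0.23793407,  0.40154869,  0.60480655]), 'ft_torque': array([-0.00869968, -0.00768258,  0.02096821]), 'finger_gap': 0.0853934908078681}
```

```bash
python3 - <<'E'
s=open('h.py').read()
s=s.replace("    if f: cv2","    if d['rotation'].ndim==1: d['rotation']=cv2.Rodrigues(d['rotation'].astype(float))[0]\n    if f: cv2",1)
open('h.py','w').write(s)
E
python3 - <<'E'
from h import *
for n in('scene','top'):
    d=snap(n,n+'1.png'); print(d['rotation'].round(3).tolist(), proj(d,[[.3,0,0],[.6,0,0],[.6,.3,0],[.6,-.3,0]]).round())
E
```

```text
[[-0.735, 0.568, -0.37], [0.678, 0.603, -0.421], [-0.016, -0.561, -0.828]] [[353. 160.]
 [280. 217.]
 [361. 292.]
 [215. 157.]]
[[-0.028, -0.994, 0.109], [-1.0, 0.028, 0.006], [-0.009, -0.108, -0.994]] [[285. 301.]
 [282. 192.]
 [176. 195.]
 [388. 189.]]
```

View pics/scene0.png

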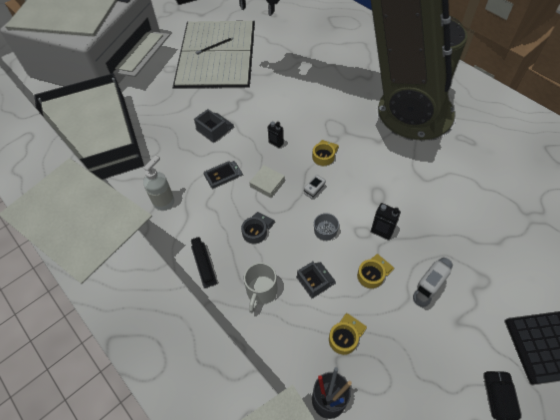

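View pics/top0.png

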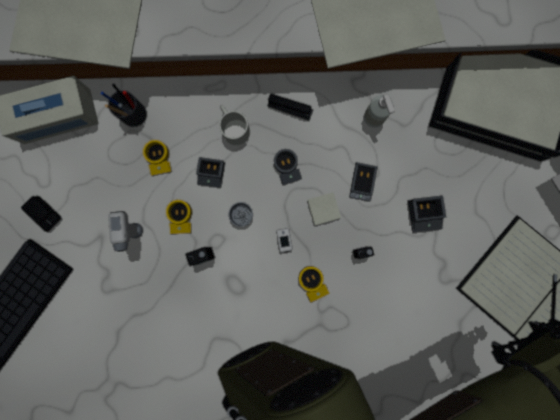

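View pics/wrist0.png

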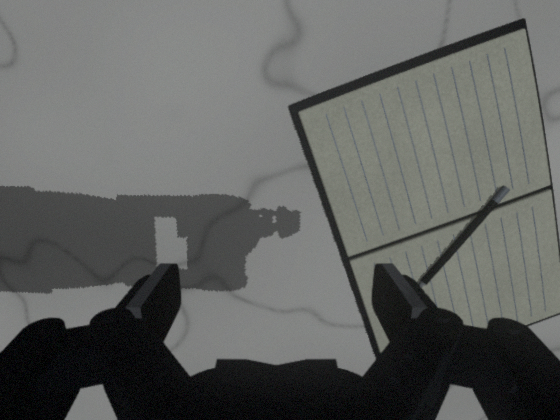

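```bash
python3 - <<'E'
from h import *
up('top1.png',100,140,180,140,4,'c1.png')
up('top1.png',255,140,200,150,4,'c2.png')
up('scene1.png',180,100,160,140,5,'c3.png')
up('scene1.png',240,150,220,160,3.6,'c4.png')
E
```

```text
(no output)
```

View pics/c1.png

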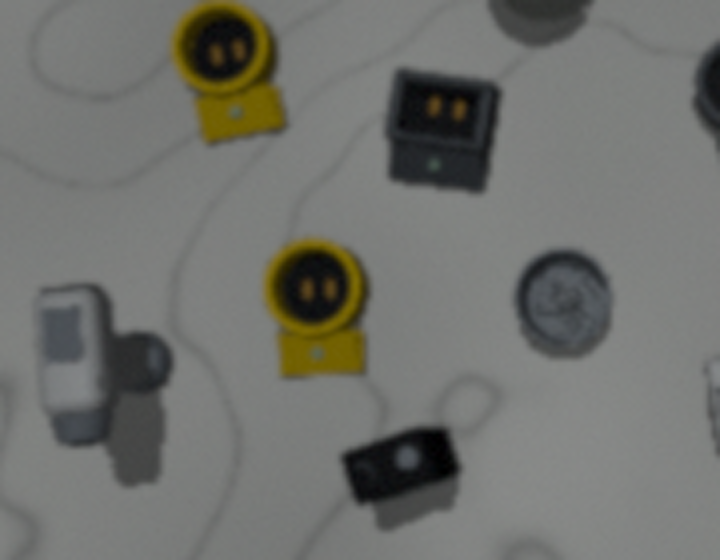

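View pics/c2.png

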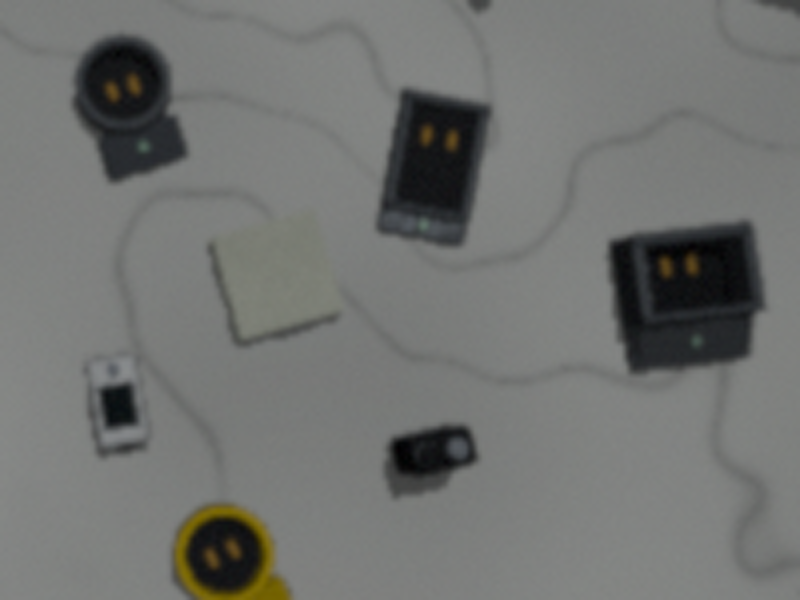

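View pics/c3.png

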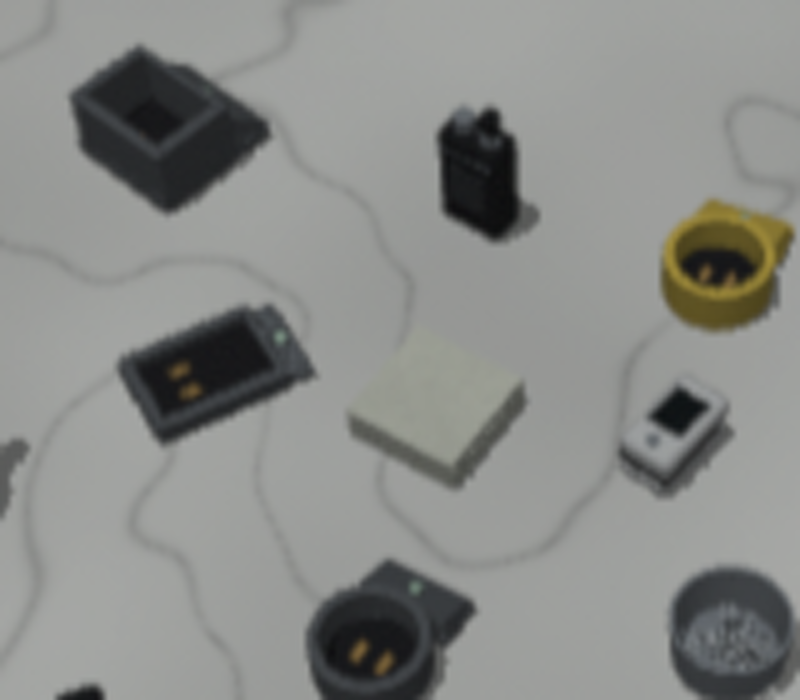

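View pics/c4.png

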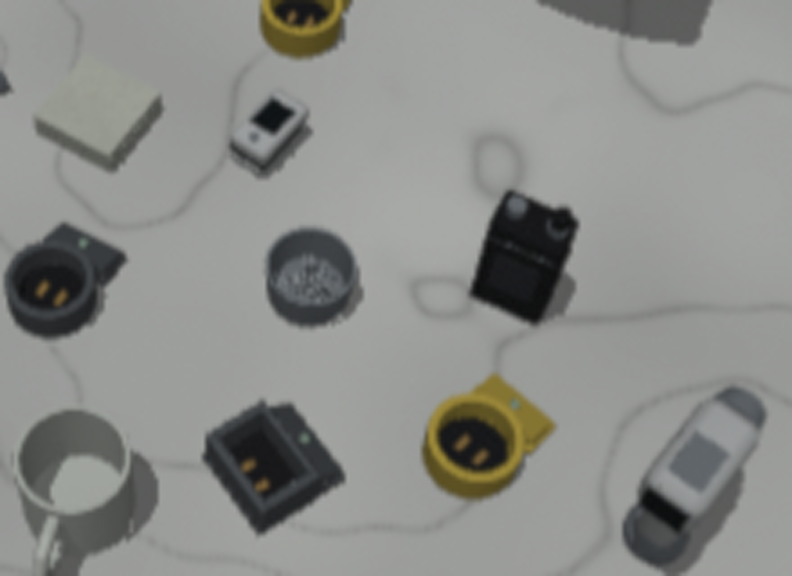

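```bash
python3 - <<'E'
from h import *
d=load('top1.png')
P=dict(Lradio=(200.5,256.2,.105),Sradio=(363.25,252.5,.078),oxi=(284.5,240.75,.036),thead=(118.5,231,.144),Lch=(429.5,208,.052),Sch=(210.5,167.5,.04),Tch=(285.75,160.5,.034),Och=(364,179,.016),cup=(241,215,.04),mug=(234,126,.08))
for k,(u,v,z) in P.items():
    p=plane(d,[(u,v)],z)[0]; print(k,p.round(3),np.hypot(*p[:2]).round(3))
E
```

```text
Lradio [0.429 0.212 0.105] 0.479
Sradio [ 0.427 -0.208  0.078] 0.475
oxi [ 0.463 -0.003  0.036] 0.463
thead [0.498 0.407 0.144] 0.643
Lch [ 0.54  -0.395  0.052] 0.669
Sch [0.67  0.195 0.04 ] 0.698
Tch [ 0.685 -0.013  0.034] 0.685
Och [ 0.629 -0.23   0.016] 0.67
cup [0.536 0.113 0.04 ] 0.548
mug [0.774 0.124 0.08 ] 0.784
```

Emit:
{"fn": "drive_tool", "kwargs": {"motion": [[[0, 20.6, 11.3, 5, -26.3], [0, 20.6, 11.3, 5, -26.3], [0, 20.6, 11.3, 5, -26.3], [0, 20.6, 11.3, 5, -26.3], [0, 20.6, 11.3, 5, -26.3]]], "squeeze": 40}}

```text
time_s: 0.75
position: [0.4494, -0.3798, 0.2813]
tcp_rot: [3.142, -0.004, -0.0]
ft_force: [-0.2, -1.3, 0.1]
finger_gap: 0.0857
```

```bash
python3 - <<'E'
from h import *
s=robot.get_state();print(s['time_s'],s['position'],s['tcp_rot'],s['qpos'].round(2),s['dq'].round(3))
snap('wrist','w1.png')
E
```

```text
0.75 [ 0.44939652 -0.37978967  0.28131505] [ 3.14158182e+00 -3.63293145e-03 -2.84618575e-05] [-0.76  0.36  1.33 -0.    1.45  0.81] [ 0.813  0.316 -0.653  0.002  0.331  0.762]
```

View pics/w1.png

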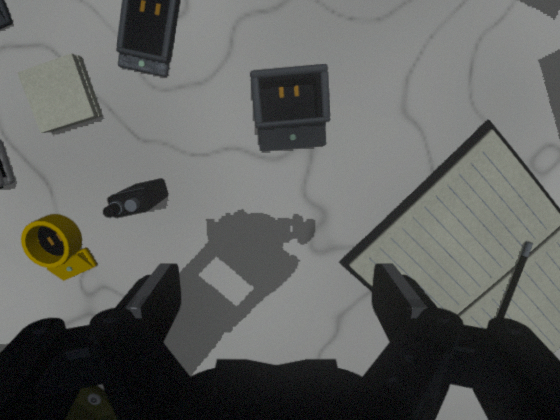

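```bash
python3 - <<'E'
from h import *
s=robot.get_state();print(s['time_s'],s['position'],s['tcp_rot'],s['dq'].round(3))
snap('wrist','w2.png')
up('w2.png',235,45,120,120,5,'c5.png'); up('w2.png',90,0,110,110,5,'c6.png')
E
```

```text
0.8 [ 0.45467297 -0.37633192  0.28282774] [3.14124296 0.00526635 0.00460822] [-0.085 -0.034  0.068 -0.003 -0.054 -0.157]
```

View pics/c5.png

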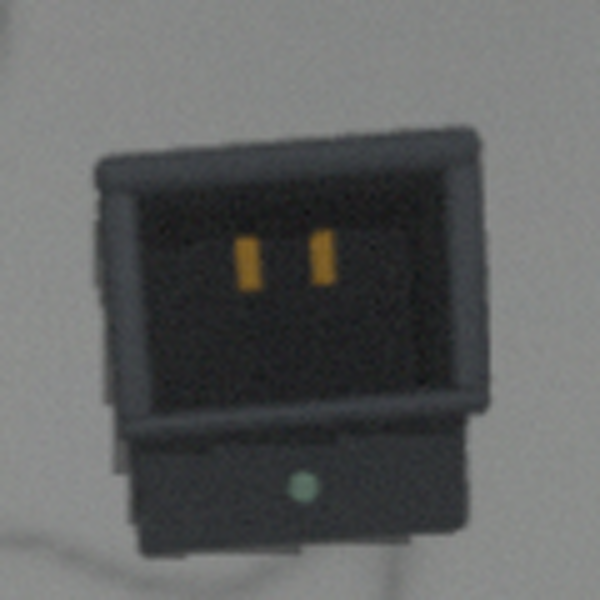

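View pics/c6.png

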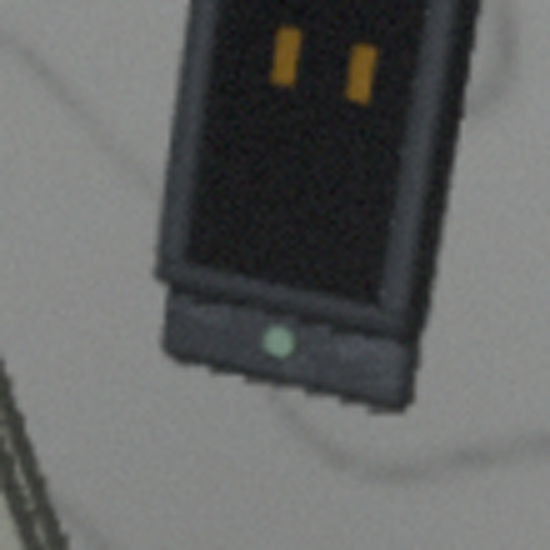

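```bash
cat >> h.py <<'E'
def quad(f,pts,z,x0=0,y0=0,s=1):
    # pts: TL,TR,BR,BL  (TL = +x,+y ; TR=+x,-y)
    d=load(f) if isinstance(f,str) else f
    p=plane(d,np.array(pts,float)/s-(0.5-0.5/s if s>1 else 0)+[x0,y0],z)[:,:2]
    c=p.mean(0); ex=(p[0]+p[1]-p[2]-p[3])/2; ey=(p[0]+p[3]-p[1]-p[2])/2
    a=np.degrees(np.arctan2(ex[1],ex[0])); b=np.degrees(np.arctan2(-ey[0],ey[1]))
    print('c',c.round(4),'size x,y mm',(np.linalg.norm(ex)*1e3).round(1),(np.linalg.norm(ey)*1e3).round(1),'yaw',a.round(1),b.round(1)); return c,a,b
E
python3 - <<'E'
from h import *
quad('w2.png',[(100,160),(477,128),(490,408),(120,437)],.052,235,45,5)
quad('w2.png',[(135,195),(445,172),(455,390),(152,412)],.052,235,45,5)
E
```

```text
c [ 0.5415 -0.3942] size x,y mm 58.5 81.5 yaw 4.4 4.8
c [ 0.5398 -0.3942] size x,y mm 45.8 66.9 yaw 4.6 4.3
```

Emit:
{"fn": "drive_tool", "kwargs": {"motion": [[[0, 7, 25, 2, 0], [0, 7, 25, 2, 0], [0, 7, 25, 2, 0], [0, 7, 25, 2, 0], [0, 7, 25, 2, 0]]]}}

```text
time_s: 1.35
position: [0.5151, -0.1393, 0.3002]
tcp_rot: [3.142, -0.001, -0.0]
ft_force: [0.9, -0.3, 0.1]
finger_gap: 0.0852
```

Emit:
{"fn": "drive_tool", "kwargs": {"motion": [[[0, 0, 3, 0, 0], [0, 0, 3, 0, 0]]]}}

```text
time_s: 1.55
position: [0.5152, -0.1081, 0.3002]
tcp_rot: [-3.141, -0.005, -0.0]
ft_force: [0.1, 0.1, 0.1]
finger_gap: 0.0853
```

```bash
python3 - <<'E'
from h import *
s=robot.get_state();print(s['time_s'],s['position'],s['tcp_rot'],s['dq'].round(3))
snap('wrist','w3.png')
E
```

```text
1.55 [ 0.51520307 -0.10807925  0.30020828] [-3.14127547e+00 -5.47907330e-03 -2.57021173e-04] [-0.072  0.016 -0.016 -0.012 -0.002 -0.056]
```

View pics/w3.png

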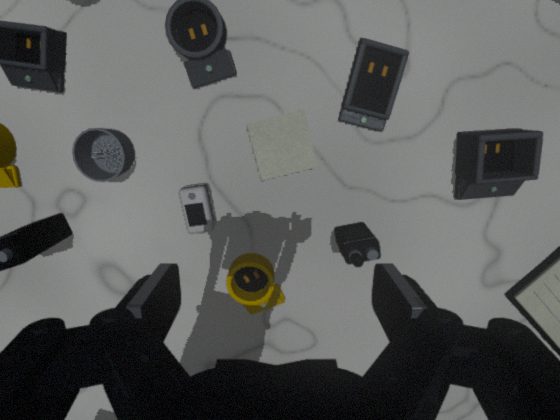

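```bash
python3 - <<'E'
from h import *
up('w3.png',325,25,100,115,5,'c7.png'); up('w3.png',155,0,100,100,5,'c8.png'); up('w3.png',165,170,80,80,6,'c9.png'); up('w3.png',320,205,80,80,6,'c10.png')
a=[cv2.imread('pics/c%d.png'%i) for i in (7,8)]; b=[cv2.imread('pics/c%d.png'%i) for i in(9,10)]
E
```

```text
(no output)
```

View pics/c7.png

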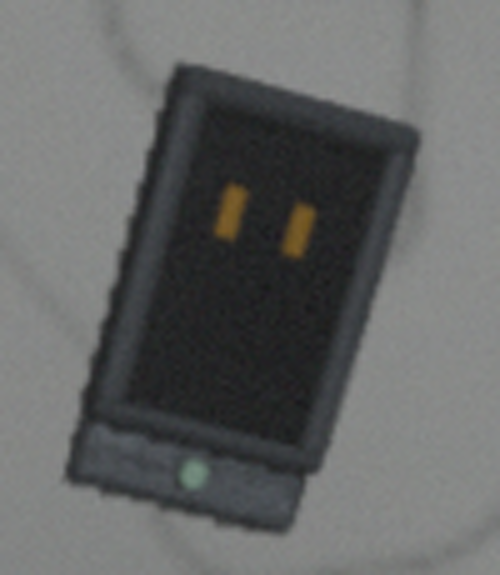

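View pics/c8.png

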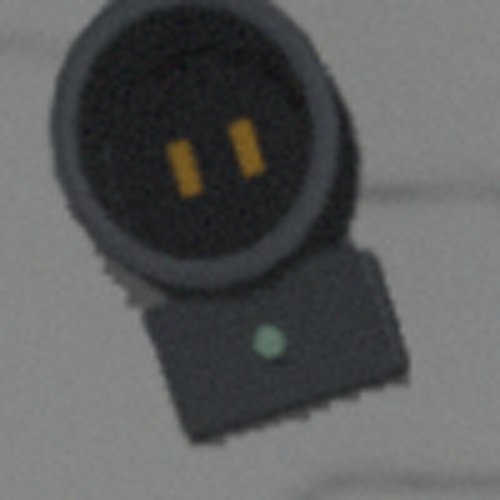

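View pics/c9.png

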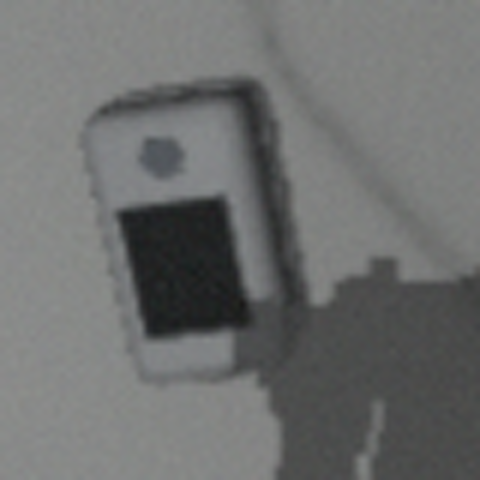

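View pics/c10.png

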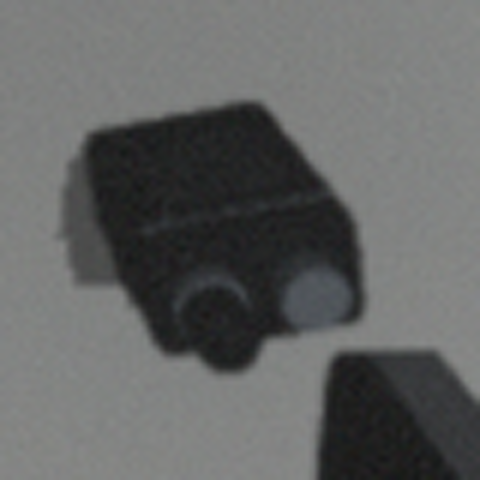

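```bash
python3 - <<'E'
from h import *
quad('w3.png',[(203,100),(392,147),(300,448),(130,402)],.016,325,25,5)
quad('w3.png',[(178,65),(418,132),(318,470),(90,412)],.016,325,25,5)
d=load('w3.png')
f=lambda p:np.array(p,float)/5+[155,0]
p=plane(d,[f((78,130)),f((318,130)),f((198,10)),f((198,258))],.034); print(p.round(4), plane(d,[f((198,130))],.034))
print('outer',plane(d,[f((52,125)),f((340,125)),f((195,292))],.034))
c=plane(d,[f((185,168)),f((247,147))],.0105); v=c[0]-c[1]; print('contacts',c,np.degrees(np.arctan2(-v[0],v[1])))
# side edges of base block front: bottom front edge z~0
l=plane(d,[f((270,342))],.02); cc=plane(d,[f((198,130))],.034)[0]; w=cc-l[0]; print('lamp',l,np.degrees(np.arctan2(w[1],w[0])))
g=plane(d,[f((193,440)),f((405,375))],.0);v=g[0]-g[1];print(g,np.degrees(np.arctan2(-v[0],v[1])),np.linalg.norm(v))
g=lambda p:np.array(p,float)/5+[325,25]
c=plane(d,[g((231,213)),g((299,230))],.0085); v=c[0]-c[1]; print('ox contacts',c,np.degrees(np.arctan2(-v[0],v[1])))
h=lambda p:np.array(p,float)/6+[165,170]
quad('w3.png',[(95,125),(245,98),(290,350),(148,378)],.03,165,170,6)
E
```

```text
c [ 0.6305 -0.229 ] size x,y mm 72.7 46.5 yaw -12.3 -12.5
c [ 0.6313 -0.2277] size x,y mm 82.6 60.8 yaw -12.4 -12.9
[[ 0.6869  0.0143  0.034 ]
 [ 0.6861 -0.0408  0.034 ]
 [ 0.7117 -0.0144  0.034 ]
 [ 0.6589 -0.012   0.034 ]] [[ 0.6864353  -0.01331582  0.034     ]]
outer [[ 0.68811957  0.02028584  0.034     ]
 [ 0.68710553 -0.04582301  0.034     ]
 [ 0.65152599 -0.0109186   0.034     ]]
contacts [[ 0.68373212 -0.00435564  0.0105    ]
 [ 0.68826304 -0.01965287  0.0105    ]] 16.498868372464848
lamp [[ 0.64223158 -0.02527012  0.02      ]] 15.132882434518914
[[ 6.21353160e-01 -5.27807092e-04  0.00000000e+00]
 [ 6.36792702e-01 -5.54282343e-02  0.00000000e+00]] 15.707473974364326 0.05703013552059871
ox contacts [[ 0.64571875 -0.22429929  0.0085    ]
 [ 0.64204597 -0.24169547  0.0085    ]] -11.921544389137356
c [ 0.4678 -0.003 ] size x,y mm 57.8 33.2 yaw 7.1 11.1
```

Emit:
{"fn": "drive_tool", "kwargs": {"motion": [[[0, -10, 20, -1, 0], [0, -10, 20, -1, 0], [0, -10, 20, -1, 0], [0, -10, 20, -1, 0], [0, -10, 20, -1, 0]]]}}

```text
time_s: 2.1
position: [0.4137, 0.0903, 0.2901]
tcp_rot: [-3.141, -0.0, -0.0]
ft_force: [0.2, -0.5, 0.7]
finger_gap: 0.0853
```

Emit:
{"fn": "drive_tool", "kwargs": {"motion": [[[0, -3, 10, 0, 0], [0, -3, 10, 0, 0], [0, -3, 10, 0, 0]]]}}

```text
time_s: 2.4
position: [0.384, 0.1918, 0.2901]
tcp_rot: [-3.141, -0.005, 0.0]
ft_force: [-0.2, -0.7, -0.2]
finger_gap: 0.0855
```

```bash
python3 - <<'E'
from h import *
s=robot.get_state();print(s['time_s'],s['position'],s['tcp_rot'],s['dq'].round(3),s['qpos'].round(2))
snap('wrist','w4.png')
E
```

```text
2.4 [0.38403859 0.19177834 0.29006142] [-3.14105376e+00 -5.07563930e-03  1.44913990e-04] [ 0.006  0.016 -0.01  -0.019 -0.001  0.001] [ 0.38 -0.02  1.75  0.    1.41  1.94]
```

View pics/w4.png

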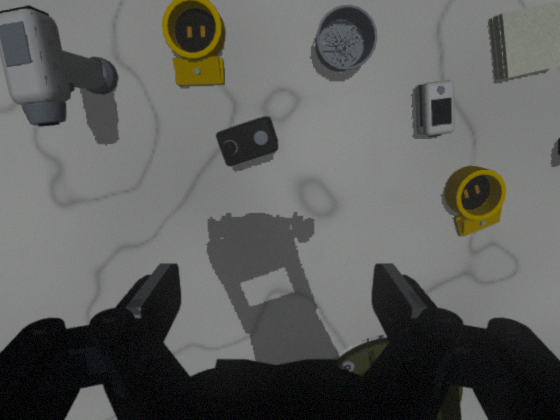

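```bash
python3 - <<'E'
from h import *
up('w4.png',205,105,85,70,8,'c11.png'); up('w4.png',0,0,130,150,5,'c12.png')
E
```

```text
(no output)
```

View pics/c11.png

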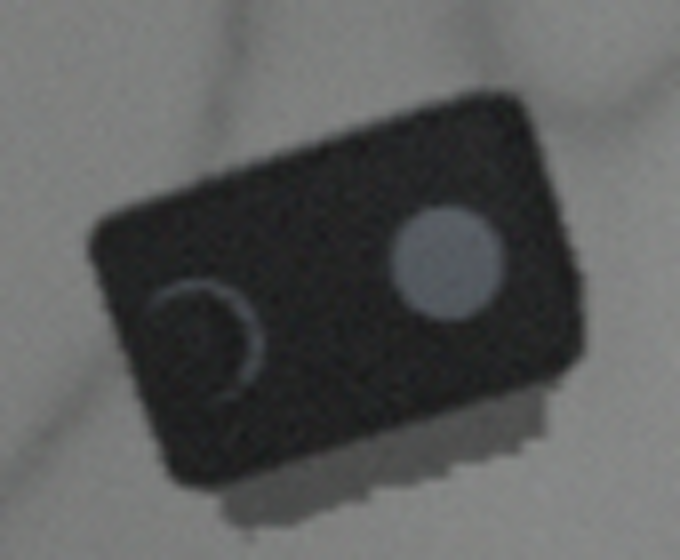

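View pics/c12.png

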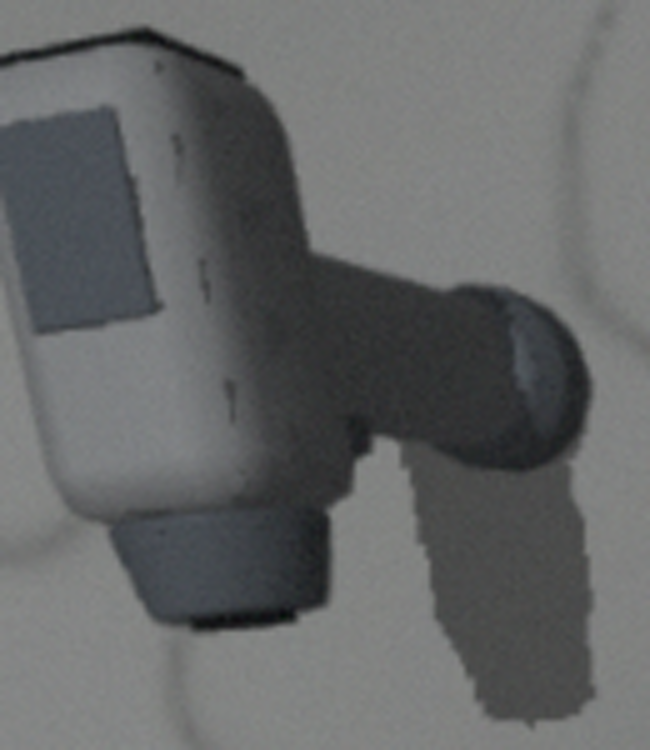

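```bash
python3 - <<'E'
from h import *
d=load('w4.png')
print('nadir',(proj(d,[d['position'][0],d['position'][1],0])-[205,105])*8, d['position'])
quad('w4.png',[(92,222),(524,85),(590,362),(180,495)],.105,205,105,8)
p=plane(d,[np.array((447,264))/8+[205,105]],.115)[0]; q=plane(d,[np.array((205,345))/8+[205,105]],.112)[0]
print('knob',p,'ant',q,np.degrees(np.arctan2(-(q-p)[0],(q-p)[1])),np.linalg.norm((q-p)[:2]))
for P in [(92,222),(524,85),(590,362),(180,495)]: print(plane(d,[np.array(P)/8+[205,105]],.105)[0])
E
```

```text
nadir [[571.11946111  91.05121048]] [0.45454061 0.19313676 0.43108403]
c [0.4309 0.2212] size x,y mm 34.4 54.5 yaw 14.9 17.5
knob [0.43464542 0.20778402 0.115     ] ant [0.42483852 0.23722525 0.112     ] 18.42296289346525 0.0310316180437794
[0.43908317 0.25153788 0.105     ]
[0.45523419 0.19880324 0.105     ]
[0.42216173 0.19071504 0.105     ]
[0.40559568 0.24194504 0.105     ]
```

```bash
python3 - <<'E'
from h import *
def box(c,yaw,lx,ly,z):
    a=np.radians(yaw);R=np.array([[np.cos(a),-np.sin(a)],[np.sin(a),np.cos(a)]])
    P=np.array([[lx,ly],[lx,-ly],[-lx,-ly],[-lx,ly]])/2@R.T+c
    return np.c_[P,np.full(4,z)]
out=[]
for f,(x0,y0,w,h) in (('top1.png',(170,230,70,50)),('scene1.png',(355,190,70,60)),('w4.png',(200,100,95,80))):
    d=load(f);im=cv2.resize(d['pixels'][y0:y0+h,x0:x0+w],None,fx=7,fy=7,interpolation=cv2.INTER_CUBIC)
    for z,c in((.105,(0,255,0)),(0,(0,0,255))):
        p=((proj(d,box([.431,.221],17,.036,.056,z))-[x0,y0]+.5)*7).astype(int);cv2.polylines(im,[p],True,c,1)
    out.append(cv2.resize(im,(0,0),fx=.8,fy=.8))
H=sum(o.shape[0] for o in out[:2]);W=max(o.shape[1] for o in out)
c=np.zeros((H,W*2,3),np.uint8)
c[:out[0].shape[0],:out[0].shape[1]]=out[0];c[out[0].shape[0]:,:out[1].shape[1]]=out[1];c[:out[2].shape[0],W:W+out[2].shape[1]]=out[2]
cv2.imwrite('pics/ov1.png',cv2.resize(c,(800,int(H*800/c.shape[1]))))
E
```

```text
(no output)
```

View pics/ov1.png

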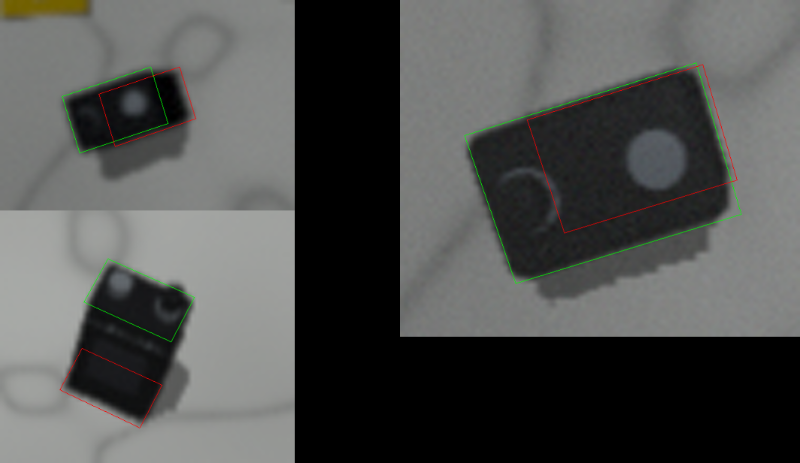

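Emit:
{"fn": "drive_tool", "kwargs": {"motion": [[[0, 4.7, 2.8, -3, 8.5], [0, 4.7, 2.8, -8, 17], [0, 4.7, 2.8, -12, 17], [0, 4.7, 2.8, -12, 17]]]}}

```text
time_s: 2.85
position: [0.4306, 0.2144, 0.1649]
tcp_rot: [3.105, 0.46, -0.015]
ft_force: [-0.2, 0.0, 0.6]
finger_gap: 0.0855
```

```bash
python3 - <<'E'
from h import *
s=robot.get_state();print(s['time_s'],s['position'],s['tcp_rot'],s['dq'].round(3),s['qpos'].round(2))
snap('wrist','w5.png')
E
```

```text
2.85 [0.43064709 0.21439432 0.16489899] [ 3.1049522   0.46018421 -0.01547247] [ 0.007 -0.095 -0.113  0.001  0.128  0.022] [ 0.39  0.22  1.78 -0.    1.15  1.66]
```

View pics/w5.png

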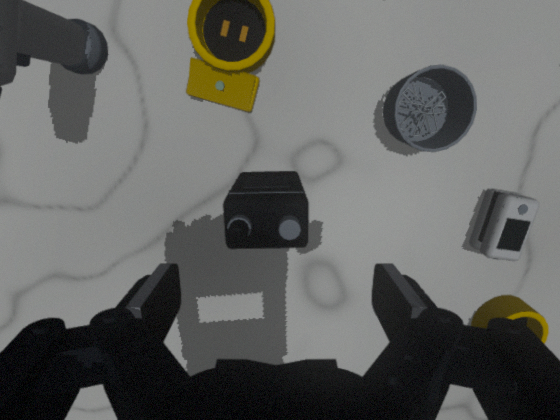

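```bash
python3 - <<'E'
from h import *
quad('w5.png',[(224,193),(307,191),(307,248),(226,248)],.105)
E
```

```text
c [0.4336 0.2233] size x,y mm 38.1 52.9 yaw 17.3 17.5
```

Emit:
{"fn": "drive_tool", "kwargs": {"motion": [[[0, 0, 0.6, -4, 0], [0, 0, 0.6, -7, 0], [0, 0, 0.6, -9.7, 0], [0, 0, 0.6, -9.7, 0]]]}}

```text
time_s: 3.3
position: [0.4325, 0.2221, 0.0731]
tcp_rot: [3.107, 0.462, -0.002]
ft_force: [0.2, -0.0, 0.3]
finger_gap: 0.0854
```

Emit:
{"fn": "drive_tool", "kwargs": {"motion": [[[1, 0, 0, -0.4, 0], [1, 0, 0, -0.4, 0], [1, 0, 0, -0.4, 0], [1, 0, 0, -0.4, 0], [1, 0, 0, -0.4, 0]]], "squeeze": 50}}

```text
time_s: 3.8
position: [0.4334, 0.2231, 0.0714]
tcp_rot: [-3.107, -0.464, -0.005]
ft_force: [0.7, -3.0, 6.4]
finger_gap: 0.0552
```

Emit:
{"fn": "drive_tool", "kwargs": {"motion": [[[1, 0, 0, 3, 0], [1, 0, 0, 8, 0], [1, 0, 0, 13, 0], [1, 0, 0, 13, 0]]]}}

```text
time_s: 4.2
position: [0.4344, 0.2239, 0.2069]
tcp_rot: [-3.104, -0.464, -0.019]
ft_force: [0.3, 0.4, -4.0]
finger_gap: 0.0554
```

```bash
python3 - <<'E'
from h import *
s=robot.get_state();print(s['time_s'],s['position'],s['tcp_rot'],s['finger_gap'],s['ft_force'])
snap('wrist','w6.png');snap('scene','s6.png')
E
```

```text
4.2 [0.43444867 0.22391862 0.20694105] [-3.1040522  -0.46351627 -0.01881889] 0.05536080932632586 [ 0.34308576  0.411947   -4.03248367]
```

View pics/w6.png

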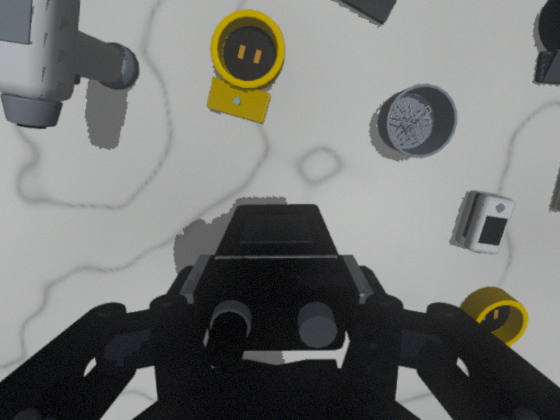

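View pics/s6.png

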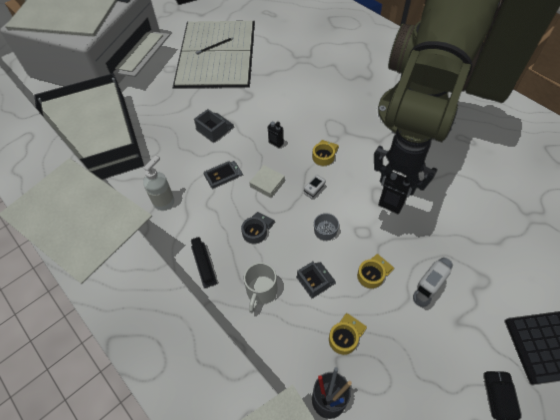

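```bash
python3 - <<'E'
from h import *
up('w6.png',170,190,210,190,3.8,'c13.png')
E
```

```text
(no output)
```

View pics/c13.png

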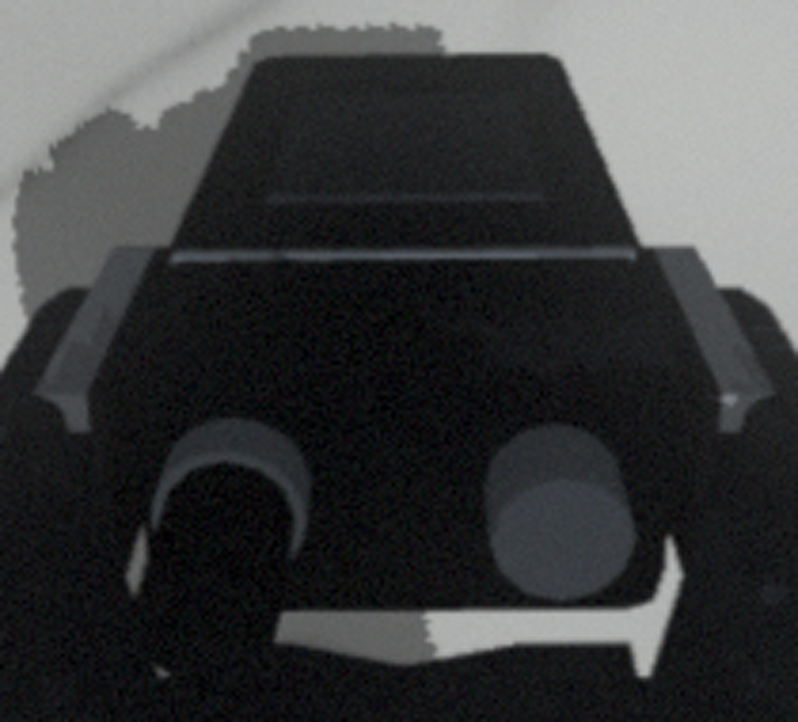

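```bash
python3 - <<'E'
from h import *
d=load('w6.png'); f=lambda p:np.array(p,float)/3.8+[170,190]
P=np.array([0.43444867,0.22391862,0.20694105]); R=cv2.Rodrigues(np.array([-3.1040522,-0.46351627,-0.01881889]))[0]
for z,pts in((-.0714,[(252,55),(567,55)]),(.0336,[(135,607),(660,607)])):
    X=plane(d,[f(p) for p in pts],P[2]+z); print(((X-P)@R*1e3).round(1))
E
```

```text
[[ 13.7 -28.   71.6]
 [ 13.6  27.8  71.5]]
[[-17.4 -29.1 -33.8]
 [-17.4  25.5 -33.8]]
```

Emit:
{"fn": "drive_tool", "kwargs": {"motion": [[[1, 4, -24, 2, -4], [1, 4, -24, 2, -8], [1, 4, -24, 2, -12.5], [1, 4, -24, 2, -12.5], [1, 4, -24, 2, -12.5]]]}}

```text
time_s: 4.8
position: [0.4716, -0.0192, 0.2182]
tcp_rot: [-3.139, -0.122, 0.003]
ft_force: [0.9, 0.6, -2.0]
finger_gap: 0.0551
```

Emit:
{"fn": "drive_tool", "kwargs": {"motion": [[[1, 4, -24, 0, 0], [1, 4, -24, 0, 0], [1, 4, -24, 0, 0], [1, 4, -24, 0, 0], [1, 4, -24, 0, 0]]]}}

```text
time_s: 5.3
position: [0.5115, -0.2593, 0.2176]
tcp_rot: [-3.138, -0.122, 0.003]
ft_force: [0.7, 0.8, -1.3]
finger_gap: 0.0553
```

Emit:
{"fn": "drive_tool", "kwargs": {"motion": [[[1, 3, -13.3, 0, 0], [1, 3, -13.3, 0, 0], [1, 3, -13.3, 0, 0], [1, 3, -13.3, 0, 0]]]}}

```text
time_s: 5.7
position: [0.5411, -0.3936, 0.2159]
tcp_rot: [-3.137, -0.117, 0.005]
ft_force: [-0.6, 0.6, -3.2]
finger_gap: 0.055
```

```bash
python3 - <<'E'
from h import *
s=robot.get_state();print(s['time_s'],s['position'],s['tcp_rot'],s['finger_gap'],s['ft_force'])
snap('wrist','w7.png')
E
```

```text
5.7 [ 0.54112954 -0.39363954  0.21588501] [-3.13741973 -0.11711026  0.00490789] 0.055041075695281765 [-0.59586055  0.63920819 -3.18929195]
```

View pics/w7.png

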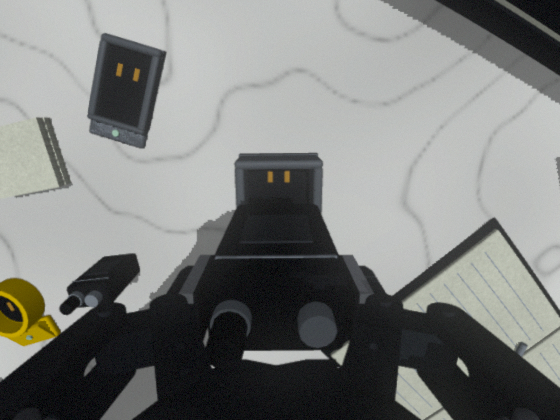

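```bash
python3 - <<'E'
from h import *
up('w7.png',215,140,130,120,6,'c14.png')
E
```

```text
(no output)
```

View pics/c14.png

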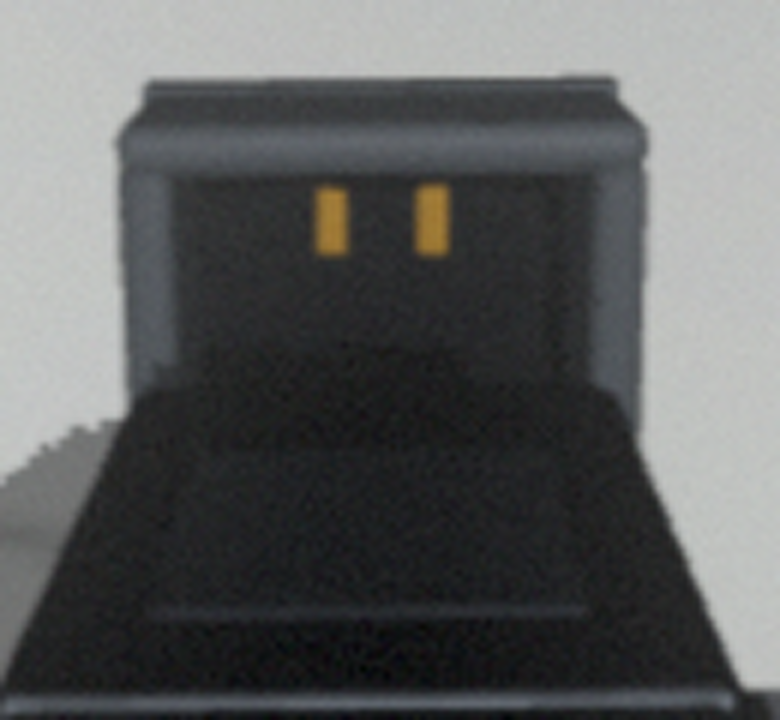

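```bash
python3 - <<'E'
from h import *
d=load('w7.png'); f=lambda p:np.array(p,float)/6+[215,140]
P=np.array([0.54112954,-0.39363954,0.21588501]); R=cv2.Rodrigues(np.array([-3.13741973,-0.11711026,0.00490789]))[0]
for z,pts in((.052,[(172,178),(598,172)]),(.052,[(118,150),(648,145)]),(P[2]-.0714,[(135,392),(625,392)])):
    X=plane(d,[f(p) for p in pts],z); print(((X-P)@R*1e3).round(1))
E
```

```text
[[ 22.3 -31.7 163.9]
 [ 23.3  34.8 163.7]]
[[ 26.8 -40.  163.9]
 [ 27.5  42.5 163.7]]
[[ 12.8 -27.3  71.4]
 [ 12.8  27.7  71.3]]
```

Emit:
{"fn": "drive_tool", "kwargs": {"motion": [[[1, 0.2, -0.1, -4, 0], [1, 0.2, -0.1, -8, 0], [1, 0.2, -0.1, -8.5, 0], [1, 0.2, -0.1, -8.5, 0]]]}}

```text
time_s: 6.15
position: [0.544, -0.3901, 0.1337]
tcp_rot: [-3.138, -0.124, 0.003]
ft_force: [-0.2, 0.2, -1.5]
finger_gap: 0.0553
```

Emit:
{"fn": "drive_tool", "kwargs": {"motion": [[[1, 0, 0, -1, 0], [1, 0, 0, -2, 0], [1, 0, 0, -3, 0], [1, 0, 0, -3.7, 0], [1, 0, 0, -3.7, 0]]]}}

```text
time_s: 6.65
position: [0.5438, -0.3907, 0.0958]
tcp_rot: [-3.138, -0.123, 0.002]
ft_force: [0.2, 0.6, -1.8]
finger_gap: 0.0557
```

Emit:
{"fn": "drive_tool", "kwargs": {"motion": [[[1, -0.1, -0.4, -0.3, 0], [1, -0.1, -0.4, -0.7, 0], [1, -0.1, -0.4, -1.1, 0], [1, -0.1, -0.4, -1.3, 0], [1, -0.1, -0.4, -1.3, 0]]]}}

```text
time_s: 7.15
position: [0.5431, -0.3949, 0.0839]
tcp_rot: [-3.139, -0.123, 0.0]
ft_force: [-0.7, 0.1, -2.3]
finger_gap: 0.0556
```

Emit:
{"fn": "drive_tool", "kwargs": {"motion": [[[1, 0, 0, -0.15, 0], [1, 0, 0, -0.25, 0], [1, 0, 0, -0.25, 0]]]}}

```text
time_s: 7.45
position: [0.5436, -0.3951, 0.0834]
tcp_rot: [3.138, 0.123, 0.002]
ft_force: [-3.5, 2.7, 10.1]
finger_gap: 0.0555
```

Emit:
{"fn": "drive_tool", "kwargs": {"motion": [[[0, 0, 0, 0, 0], [0, 0, 0, 0, 0], [0, 0, 0, 0, 0], [0, 0, 0, 0.5, 0]]]}}

```text
time_s: 7.85
position: [0.5429, -0.3948, 0.086]
tcp_rot: [-3.138, -0.123, 0.002]
ft_force: [0.6, 0.4, -1.4]
finger_gap: 0.0851
```

Emit:
{"fn": "drive_tool", "kwargs": {"motion": [[[0, 0, 0, 3, 0], [0, 0, 0, 8, 0], [0, 0, 0, 13, 0], [0, -3, 4, 18, 0], [0, -5, 8, 18, 0]]]}}

```text
time_s: 8.35
position: [0.4983, -0.325, 0.2679]
tcp_rot: [3.136, 0.12, 0.007]
ft_force: [0.3, 0.1, 0.4]
finger_gap: 0.0849
```

```bash
python3 - <<'E'
from h import *
s=robot.get_state();print(s['time_s'],s['position'],s['tcp_rot'],s['finger_gap'],s['ft_force'])
snap('wrist','w8.png')
E
```

```text
8.35 [ 0.49831733 -0.32500362  0.26785979] [3.13550322 0.12038177 0.00707081] 0.08485365947207885 [0.28781209 0.12462631 0.44397341]
```

View pics/w8.png

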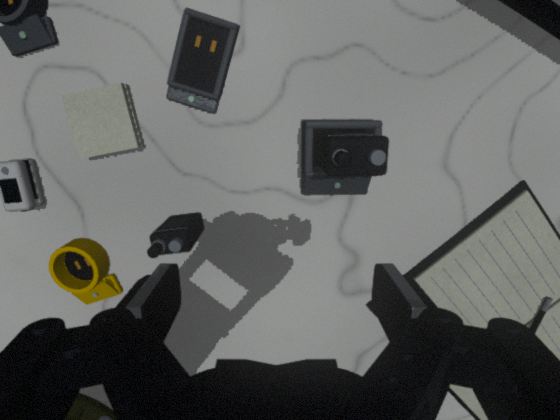

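Emit:
{"fn": "drive_tool", "kwargs": {"motion": [[[0, -11, 11, 0, 0], [0, -11, 11, 0, 0], [0, -11, 11, 0, 0], [0, -11, 11, 0, 0], [0, -11, 11, 0, 0]]]}}

```text
time_s: 8.9
position: [0.3882, -0.2139, 0.265]
tcp_rot: [3.138, 0.124, 0.003]
ft_force: [1.8, -0.4, 0.0]
finger_gap: 0.0857
```

```bash
python3 - <<'E'
from h import *
s=robot.get_state();print(s['time_s'],s['position'],s['tcp_rot'],s['finger_gap'],s['ft_force'])
snap('wrist','w9.png')
E
```

```text
8.9 [ 0.38815862 -0.21391813  0.26497744] [3.13792324e+00 1.23759989e-01 2.65906213e-03] 0.08566748506601979 [ 1.76619789 -0.38624644  0.01169067]
```

View pics/w9.png

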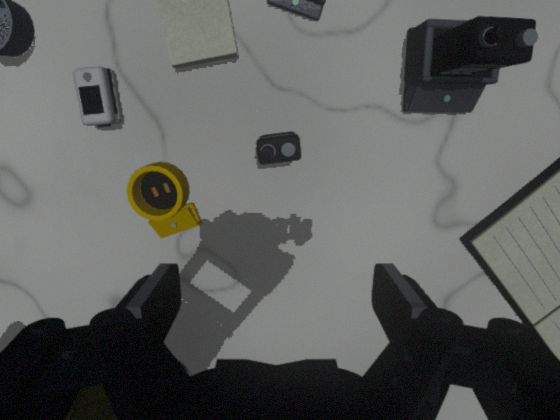

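```bash
python3 - <<'E'
from h import *
up('w9.png',245,120,70,55,10,'c15.png')
E
```

```text
(no output)
```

View pics/c15.png

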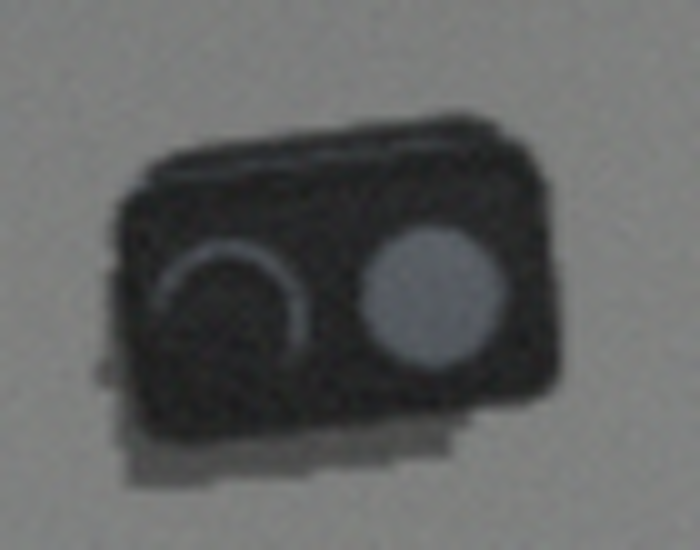

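```bash
python3 - <<'E'
from h import *
quad('w9.png',[(118,188),(540,138),(562,398),(138,442)],.078,245,120,10)
d=load('w9.png');f=lambda p:np.array(p,float)/10+[245,120]
p=plane(d,[f((433,295))],.088)[0];q=plane(d,[f((230,308))],.088)[0];v=q-p
print(p,q,np.degrees(np.arctan2(-v[0],v[1])),np.linalg.norm(v))
E
```

```text
c [ 0.4279 -0.2121] size x,y mm 25.4 42.2 yaw 9.3 10.8
[ 0.42891703 -0.22138523  0.088     ] [ 0.42615239 -0.20200642  0.088     ] 8.119190721195544 0.019575022654185
```

Emit:
{"fn": "drive_tool", "kwargs": {"motion": [[[0, 4, 0.2, -4, 5.3], [0, 4, 0.2, -9, 5.3], [0, 4, 0.2, -12, 5.3], [0, 4, 0.2, -12, 5.3]]]}}

```text
time_s: 9.35
position: [0.4274, -0.2119, 0.1396]
tcp_rot: [-3.125, -0.267, 0.011]
ft_force: [0.2, -0.3, -0.2]
finger_gap: 0.0854
```

```bash
python3 - <<'E'
from h import *
s=robot.get_state();print(s['time_s'],s['position'],s['tcp_rot'],s['finger_gap'],s['ft_force'])
snap('wrist','w10.png')
up('w10.png',220,150,120,110,6,'c16.png')
E
```

```text
9.35 [ 0.42736602 -0.21194071  0.1395726 ] [-3.12531936 -0.26721395  0.01068373] 0.0853605813880535 [ 0.20651314 -0.3064893  -0.21369467]
```

View pics/c16.png

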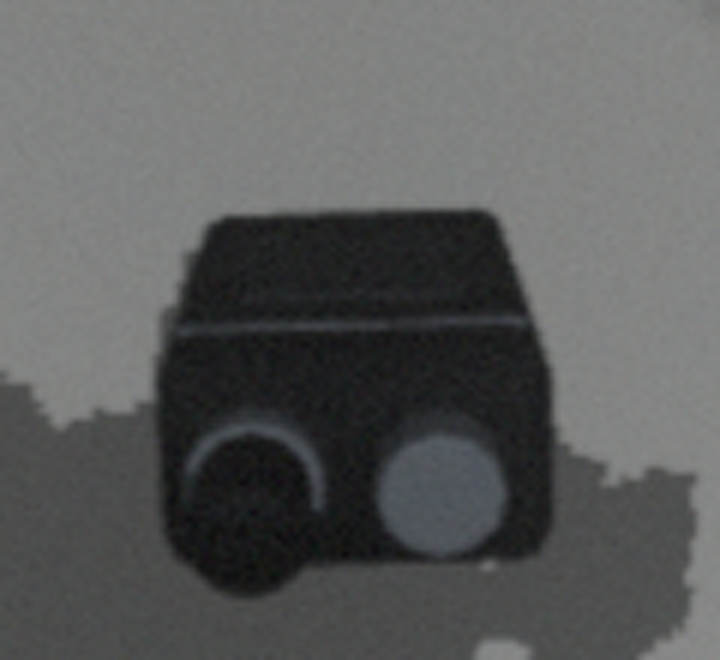

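```bash
python3 - <<'E'
from h import *
quad('w10.png',[(162,332),(545,320),(552,558),(165,562)],.078,220,150,6)
d=load('w10.png');f=lambda p:np.array(p,float)/6+[220,150]
for a,b,z in (((205,218),(500,208),0),((180,330),(525,320),.078)):
    X=plane(d,[f(a),f(b)],z);v=X[0]-X[1];print(np.degrees(np.arctan2(-v[0],v[1])),X.mean(0),np.linalg.norm(v))
E
```

```text
c [ 0.4301 -0.2117] size x,y mm 26.9 41.9 yaw 11.1 11.1
11.794828476253441 [ 0.43875681 -0.21024207  0.        ] 0.04296765521085214
11.552891481865137 [ 0.44319213 -0.20930763  0.078     ] 0.03685416053174215
```

Emit:
{"fn": "drive_tool", "kwargs": {"motion": [[[0, 0, 0, -4, 1], [0, 0, 0, -7, 1], [0, 0, 0, -9.2, 1], [0, 0, 0, -9.2, 1]]]}}

```text
time_s: 9.8
position: [0.4286, -0.2128, 0.0517]
tcp_rot: [-3.127, -0.295, 0.002]
ft_force: [0.5, -0.0, 0.8]
finger_gap: 0.0855
```

Emit:
{"fn": "drive_tool", "kwargs": {"motion": [[[1, 0.1, 0.1, -0.4, 0], [1, 0.1, 0.1, -0.4, 0], [1, 0.1, 0.1, -0.4, 0], [1, 0.1, 0.1, -0.4, 0], [1, 0.1, 0.1, -0.4, 0]]], "squeeze": 40}}

```text
time_s: 10.3
position: [0.4302, -0.2118, 0.0495]
tcp_rot: [3.126, 0.295, 0.003]
ft_force: [-0.4, -0.7, 6.6]
finger_gap: 0.0435
```

Emit:
{"fn": "drive_tool", "kwargs": {"motion": [[[1, 0, 0, 0, 0], [1, 0, 0, 0, 0]]]}}

```text
time_s: 10.5
position: [0.4302, -0.2118, 0.0495]
tcp_rot: [3.126, 0.295, 0.003]
ft_force: [0.3, -1.2, 6.5]
finger_gap: 0.0437
```

Emit:
{"fn": "drive_tool", "kwargs": {"motion": [[[1, 0, 0, 4, 0], [1, 0, 0, 9, 0], [1, 2, 3, 13, 0], [1, 4, 7, 14, 0], [1, 6.5, 11, 14, 0]]]}}

```text
time_s: 11.0
position: [0.4956, -0.1003, 0.1916]
tcp_rot: [3.126, 0.293, 0.008]
ft_force: [0.5, -1.3, -1.6]
finger_gap: 0.0438
```

Emit:
{"fn": "drive_tool", "kwargs": {"motion": [[[1, 12, 20.5, 2, 0], [1, 12, 20.5, 2, 0], [1, 12, 20.5, 2, 0], [1, 12, 20.5, 2, 0], [1, 12, 20.5, 2, 0]]]}}

```text
time_s: 11.5
position: [0.6152, 0.1064, 0.209]
tcp_rot: [-3.127, -0.297, -0.002]
ft_force: [-0.1, -1.4, -0.7]
finger_gap: 0.0432
```

```bash
python3 - <<'E'
from h import *
s=robot.get_state();print(s['time_s'],s['position'],s['tcp_rot'],s['finger_gap'],s['ft_force'],s['qpos'].round(2))
snap('wrist','w11.png')
E
```

```text
11.5 [0.61515722 0.10642603 0.20902176] [-3.12730679e+00 -2.97156623e-01 -1.74835086e-03] 0.04315592547992415 [-0.09349689 -1.37046826 -0.65452883] [0.11 0.48 1.32 0.   1.34 1.49]
```

View pics/w11.png

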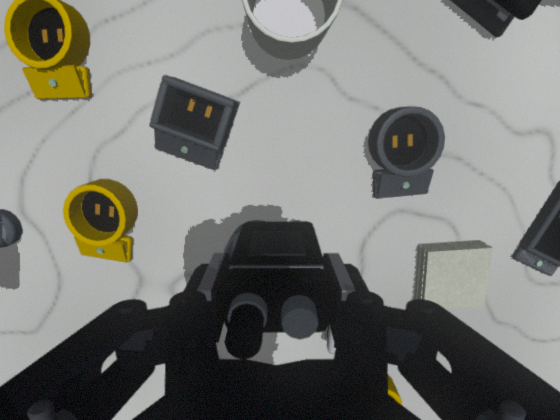

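```bash
python3 - <<'E'
from h import *
up('w11.png',140,65,110,110,6.5,'c17.png');up('w11.png',200,205,150,160,4.5,'c18.png');up('w11.png',355,90,100,115,5,'c19.png')
E
```

```text
(no output)
```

View pics/c17.png

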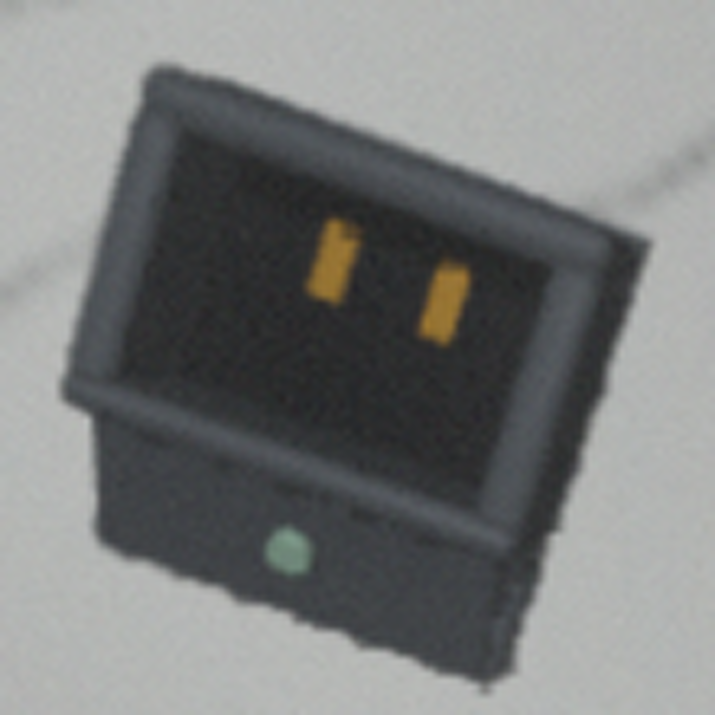

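View pics/c18.png

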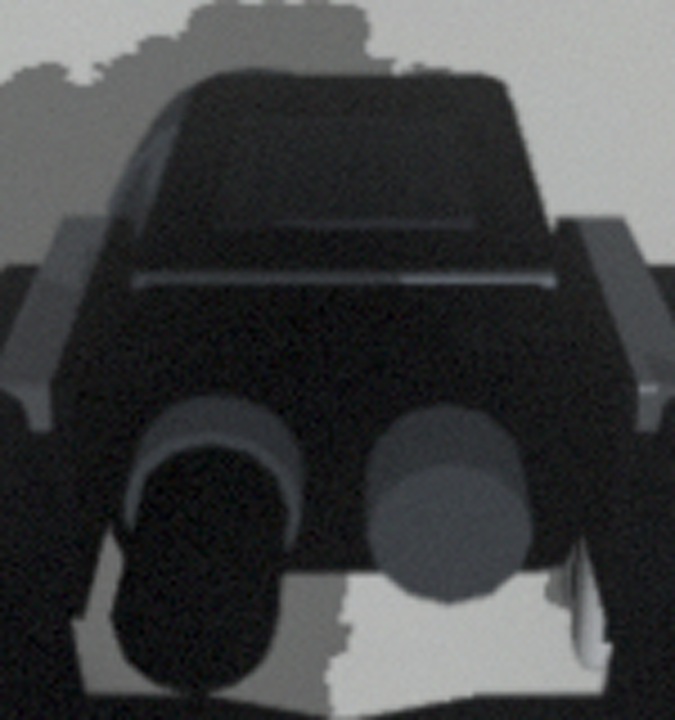

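View pics/c19.png

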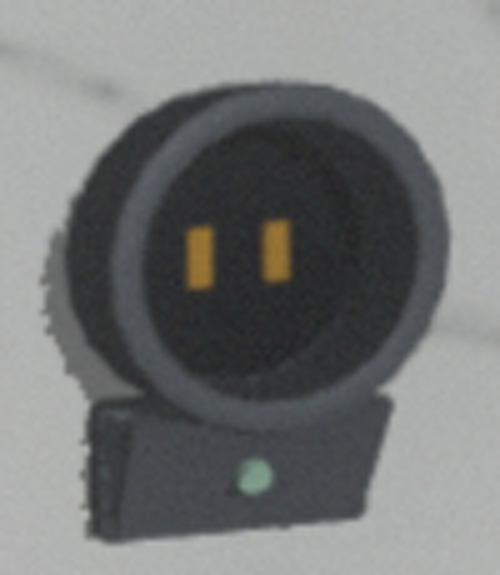

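```bash
python3 - <<'E'
from h import *
c,a,b=quad('w11.png',[(178,132),(556,260),(488,502),(120,380)],.040,140,65,6.5)
d=load('w11.png')
f=lambda p:np.array(p,float)/4.5+[200,205]
P=np.array([0.61515722,0.10642603,0.20902176]);R=cv2.Rodrigues(np.array([-3.12730679,-0.297156623,-0.00174835]))[0]
for z,pts in((-.0495,[(183,75),(512,75)]),(.0285,[(290,570),(530,570)])):
    X=plane(d,[f(p) for p in pts],P[2]+z); print(((X-P)@R*1e3).round(1))
f=lambda p:np.array(p,float)/6.5+[140,65]
X=plane(d,[f((333,262)),f((445,303))],.0105);v=X[0]-X[1];print('con',np.degrees(np.arctan2(-v[0],v[1])),X.mean(0))
f=lambda p:np.array(p,float)/5+[355,90]
X=plane(d,[f((143,258)),f((418,258)),f((285,122)),f((278,395))],.034);print(X)
X=plane(d,[f((200,260)),f((277,251))],.0105);v=X[0]-X[1];print('con',np.degrees(np.arctan2(-v[0],v[1])),X.mean(0))
E
```

```text
c [0.6726 0.1981] size x,y mm 35.2 55.0 yaw -7.4 -7.9
[[  8.6 -23.   49.5]
 [  8.5  21.8  49.5]]
[[-12.8  -6.  -28.5]
 [-12.9  15.6 -28.5]]
con -9.365239581025104 [0.67822511 0.19745135 0.0105    ]
[[ 0.68154906  0.01579747  0.034     ]
 [ 0.69226638 -0.03707056  0.034     ]
 [ 0.71135746 -0.00405684  0.034     ]
 [ 0.66127107 -0.01769938  0.034     ]]
con 17.94490589688394 [ 0.68577735 -0.01143842  0.0105    ]
```

Emit:
{"fn": "drive_tool", "kwargs": {"motion": [[[1, 5.9, 9.2, 0, -8.5], [1, 5.9, 9.2, 0, -17], [1, 5.9, 9.2, 0, -18.8], [1, 5.9, 9.2, 0, -18.8], [1, 5.9, 9.2, 0, -18.8]]]}}

```text
time_s: 12.05
position: [0.6731, 0.1951, 0.2083]
tcp_rot: [3.134, -0.217, 0.0]
ft_force: [-0.3, -0.3, -0.6]
finger_gap: 0.0434
```

Emit:
{"fn": "drive_tool", "kwargs": {"motion": [[[1, 0, 0, -4, 0], [1, 0, 0, -7, 0], [1, 0, 0, -8, 0], [1, 0, 0, -8, 0]]]}}

```text
time_s: 12.45
position: [0.6729, 0.1947, 0.1276]
tcp_rot: [3.133, -0.22, -0.002]
ft_force: [0.2, -0.5, 0.7]
finger_gap: 0.0435
```

```bash
python3 - <<'E'
from h import *
s=robot.get_state();print(s['time_s'],s['position'],s['tcp_rot'],s['finger_gap'],s['ft_force'],s['qpos'].round(2))
snap('wrist','w12.png'); up('w12.png',180,140,190,160,4.2,'c20.png')
E
```

```text
12.45 [0.67291997 0.1946692  0.12759133] [ 3.13331996e+00 -2.20040921e-01 -2.47225779e-03] 0.043484499183738666 [ 0.21377776 -0.51681273  0.67339676] [ 0.23  0.73  1.13 -0.    1.29  1.94]
```

View pics/c20.png

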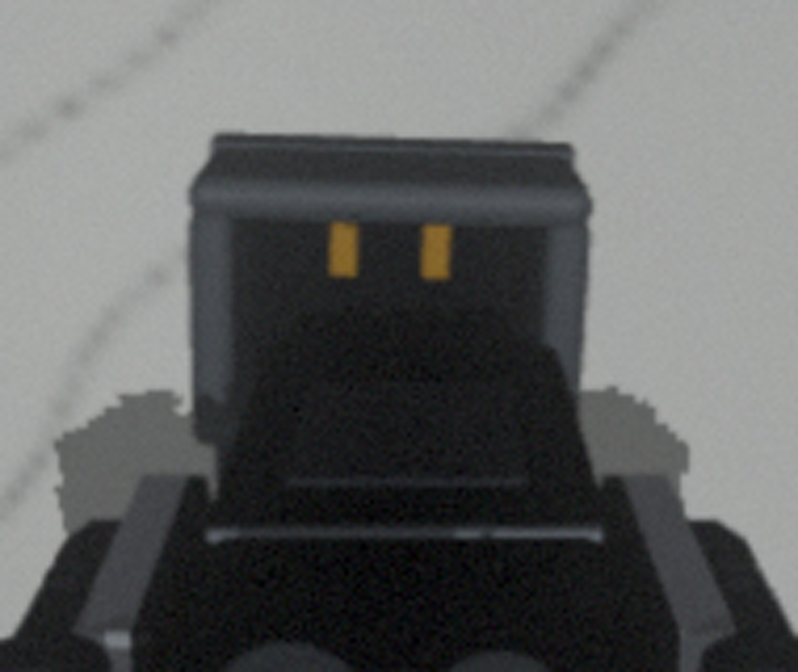

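```bash
python3 - <<'E'
from h import *
d=load('w12.png');f=lambda p:np.array(p,float)/4.2+[180,140]
P=np.array([0.67291997,0.1946692,0.12759133]);R=cv2.Rodrigues(np.array([3.13331996,-0.220040921,-0.00247226]))[0]
for z,a,b in((.04,(232,213),(545,222)),(.04,(190,195),(592,207)),(0,(213,138),(573,148)),(.01,(343,250),(436,252)),(P[2]-.0495,(250,345),(565,345))):
    X=plane(d,[f(a),f(b)],z);v=X[0]-X[1];print(np.degrees(np.arctan2(-v[0],v[1])).round(1),(((X-P)@R)*1e3).round(1).tolist())
E
```

```text
-9.8 [[19.0, -30.5, 87.5], [17.4, 22.8, 87.6]]
-9.8 [[22.1, -37.6, 87.5], [20.0, 30.7, 87.6]]
-9.7 [[25.2, -38.9, 127.5], [23.1, 32.1, 127.6]]
-9.3 [[4.9, -13.1, 117.6], [4.5, 4.9, 117.6]]
-8.1 [[7.8, -23.7, 49.5], [7.8, 22.2, 49.5]]
```

Emit:
{"fn": "drive_tool", "kwargs": {"motion": [[[1, 0.2, 0.3, -1.5, -1.6], [1, 0.2, 0.3, -2.5, -1.6], [1, 0.2, 0.3, -3.5, -1.6], [1, 0.2, 0.3, -4.5, -1.6], [1, 0.2, 0.3, -5.2, -1.6]]]}}

```text
time_s: 13.0
position: [0.6752, 0.1986, 0.0753]
tcp_rot: [3.13, -0.263, -0.0]
ft_force: [0.6, -0.4, -0.5]
finger_gap: 0.0434
```

Emit:
{"fn": "drive_tool", "kwargs": {"motion": [[[1, 0, 0, -0.5, 0], [1, 0, 0, -1, 0], [1, 0, 0, -1.5, 0], [1, 0, 0, -1.5, 0]]]}}

```text
time_s: 13.4
position: [0.6751, 0.1986, 0.0602]
tcp_rot: [3.13, -0.263, -0.001]
ft_force: [0.2, 0.2, -1.5]
finger_gap: 0.0431
```

Emit:
{"fn": "drive_tool", "kwargs": {"motion": [[[1, 0, 0, -0.2, 0], [1, 0, 0, -0.3, 0], [1, 0, 0, -0.3, 0]]]}}

```text
time_s: 13.7
position: [0.6758, 0.1987, 0.0595]
tcp_rot: [-3.13, 0.263, -0.002]
ft_force: [-3.7, -1.9, 7.8]
finger_gap: 0.0432
```

Emit:
{"fn": "drive_tool", "kwargs": {"motion": [[[0, 0, 0, 0, 0], [0, 0, 0, 0, 0], [0, 0, 0, 0, 0], [0, 0, 0, 0.5, 0], [0, 0, 0, 3, 0]]]}}

```text
time_s: 14.2
position: [0.6741, 0.1984, 0.0855]
tcp_rot: [3.129, -0.263, -0.008]
ft_force: [-0.0, 0.6, -0.1]
finger_gap: 0.0856
```

Emit:
{"fn": "drive_tool", "kwargs": {"motion": [[[0, 0, 0, 5, 0], [0, 0, 0, 10, 0], [0, 0, 0, 15, 0], [0, -1, 2, 20, 8], [0, -3, 5, 24, 16]]]}}

```text
time_s: 14.7
position: [0.6485, 0.2433, 0.3248]
tcp_rot: [-3.136, -0.18, -0.004]
ft_force: [0.7, 1.0, 0.1]
finger_gap: 0.0856
```

```bash
python3 - <<'E'
from h import *
s=robot.get_state();print(s['time_s'],s['position'],s['tcp_rot'],s['finger_gap'],s['ft_force'],s['qpos'].round(2))
snap('wrist','w13.png')
E
```

```text
14.7 [0.64852906 0.24328725 0.32483827] [-3.13604235 -0.17973903 -0.00363375] 0.08563279370294552 [0.71590239 1.04344223 0.14084364] [ 0.31  0.61  0.87 -0.    1.66  1.76]
```

View pics/w13.png

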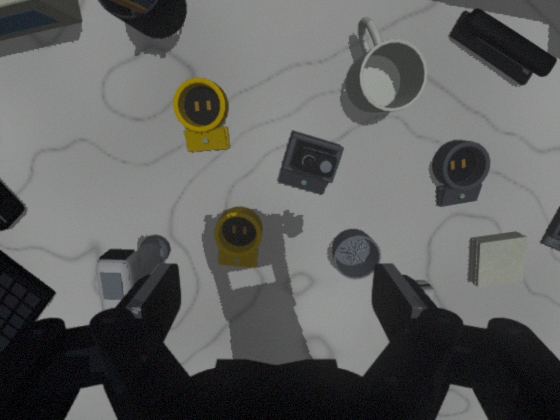

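```bash
python3 - <<'E'
from h import *
d=load('top1.png'); print('foot',plane(d,[(136.5,230)],.008), 'head', plane(d,[(118.5,231)],.144))
E
```

```text
foot [[0.50517054 0.40830435 0.008     ]] head [[0.49767018 0.40683383 0.144     ]]
```

Emit:
{"fn": "drive_tool", "kwargs": {"motion": [[[0, -3, 2, 0, 8.5], [0, -6, 4, 0, 17], [0, -9, 6, 0, 25.5], [0, -11, 8, 0, 34], [0, -13, 10, 0, 42]]]}}

```text
time_s: 15.25
position: [0.5172, 0.3448, 0.322]
tcp_rot: [-2.862, -1.296, -0.001]
ft_force: [0.9, 1.1, 0.5]
finger_gap: 0.0854
```

Emit:
{"fn": "drive_tool", "kwargs": {"motion": [[[0, -1, 2, 0, 8.5], [0, -2, 3, 0, 17], [0, -2, 4, 0, 25.5], [0, -2, 4, 0, 34], [0, -2, 4, 0, 42]]]}}

```text
time_s: 15.75
position: [0.4981, 0.3844, 0.3216]
tcp_rot: [2.207, 2.236, 0.0]
ft_force: [0.0, 0.4, -0.2]
finger_gap: 0.0858
```

Emit:
{"fn": "drive_tool", "kwargs": {"motion": [[[0, 0, 0, 0, 8.5], [0, 0, 0, 0, 17], [0, 0, 0, 0, 25.5], [0, 0, 0, 0, 34], [0, 0, 0, 0, 42]]]}}

```text
time_s: 16.25
position: [0.4983, 0.3841, 0.3217]
tcp_rot: [1.26, 2.878, 0.0]
ft_force: [0.4, -0.1, -0.1]
finger_gap: 0.0856
```

Emit:
{"fn": "drive_tool", "kwargs": {"motion": [[[0, 0, 0, 0, 8.5], [0, 0, 0, 0, 17], [0, 0, 0, 0, 25.5], [0, 0, 0, 0, 34], [0, 0, 0, 0, 42]]]}}

```text
time_s: 16.75
position: [0.4983, 0.3841, 0.3217]
tcp_rot: [0.145, 3.138, 0.0]
ft_force: [-0.6, -1.0, 0.4]
finger_gap: 0.0852
```

```bash
python3 - <<'E'
from h import *
s=robot.get_state();R=cv2.Rodrigues(s['tcp_rot'])[0];print(s['time_s'],s['position'],R[:,1].round(3),s['finger_gap'],s['qpos'].round(2))
snap('wrist','w14.png')
E
```

```text
16.75 [0.49830386 0.38411507 0.32169398] [0.092 0.996 0.   ] 0.08518342492987639 [ 0.6   0.44  1.13 -0.    1.58 -0.88]
```

View pics/w14.png

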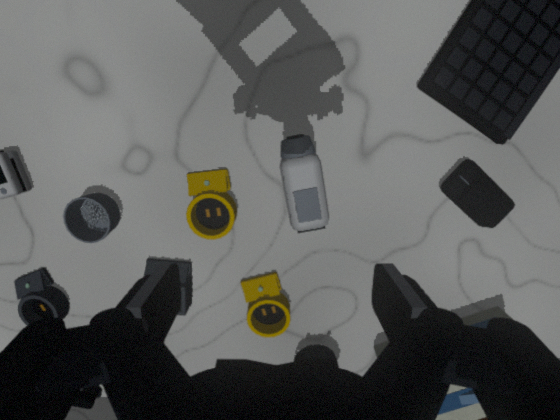

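```bash
python3 - <<'E'
from h import *
up('w14.png',255,120,100,125,6,'c21.png')
d=load('w14.png'); print(d['position'],proj(d,[d['position'][0],d['position'][1],0]))
E
```

```text
[0.42832357 0.39179686 0.46271081] [[275.6056214 116.2793625]]
```

View pics/c21.png

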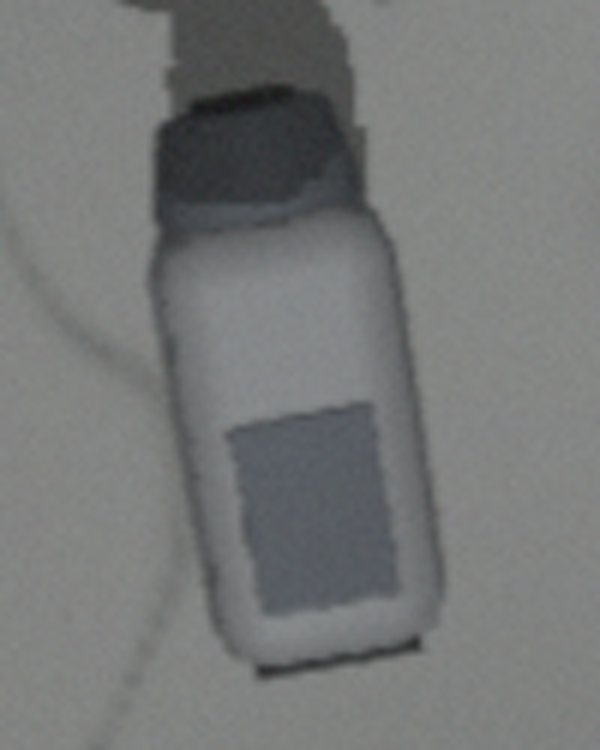

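```bash
python3 - <<'E'
from h import *
d=load('w14.png');f=lambda p:np.array(p,float)/6+[255,120]
L=plane(d,[f((160,270)),f((213,600))],.125);Rr=plane(d,[f((395,270)),f((442,580))],.125)
for q in (L,Rr):
    v=q[1]-q[0]; print(q.round(4).tolist(),np.degrees(np.arctan2(v[1],v[0])))
s=plane(d,[f((230,432)),f((375,403)),f((398,595)),f((265,615))],.144)
print('screen',s.round(4).tolist(), s.mean(0)); 
for i,j in((0,3),(1,2)): v=s[j]-s[i];print(np.degrees(np.arctan2(v[1],v[0])))
v=s[1]-s[0];print(np.degrees(np.arctan2(-v[0],v[1])));v=s[2]-s[3];print(np.degrees(np.arctan2(-v[0],v[1])))
print('rear',plane(d,[f((258,675)),f((420,645))],.135),'nose',plane(d,[f((245,95))],.123))
E
```

```text
[[0.4775, 0.3935, 0.125], [0.5378, 0.3978, 0.125]] 4.042941186093769
[[0.4812, 0.4339, 0.125], [0.5379, 0.4392, 0.125]] 5.367121628812293
screen [[0.5027, 0.4026, 0.144], [0.5, 0.4269, 0.144], [0.5337, 0.4289, 0.144], [0.5352, 0.4061, 0.144]] [0.51788353 0.416128   0.144     ]
6.060430299752605
3.3467470954461858
6.300162541938936
3.6329038042716553
rear [[0.5492276  0.40440405 0.135     ]
 [0.54631225 0.43334162 0.135     ]] nose [[0.44941711 0.41048554 0.123     ]]
```

Emit:
{"fn": "drive_tool", "kwargs": {"motion": [[[0, 0.8, 3.2, -4, 8], [0, 0.8, 3.2, -9, 10.1], [0, 0.8, 3.2, -13, 10.1], [0, 0.8, 3.2, -13.5, 10.1], [0, 0.8, 3.2, -13.5, 10.1]]]}}

```text
time_s: 17.3
position: [0.5065, 0.4161, 0.1872]
tcp_rot: [0.12, -3.139, 0.0]
ft_force: [0.2, -0.6, 0.8]
finger_gap: 0.0853
```

```bash
python3 - <<'E'
from h import *
s=robot.get_state();R=cv2.Rodrigues(s['tcp_rot'])[0];print(s['time_s'],s['position'],R[:,1].round(3),np.degrees(np.arctan2(R[1,1],R[0,1])),s['finger_gap'],s['qpos'].round(2))
snap('wrist','w15.png')
E
```

```text
17.3 [0.50646152 0.41613176 0.18717672] [-0.076  0.997 -0.   ] 94.37160828574113 0.08533785904131176 [ 0.63  0.57  1.24 -0.    1.33 -1.02]
```

View pics/w15.png

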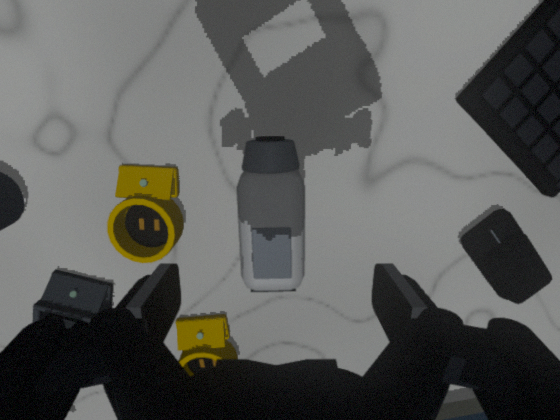

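Emit:
{"fn": "drive_tool", "kwargs": {"motion": [[[0, 0, -0.25, -3, 0], [0, 0, -0.25, -6, 0], [0, 0, -0.25, -8.4, 0], [0, 0, -0.25, -8.4, 0]]]}}

```text
time_s: 17.75
position: [0.5063, 0.4135, 0.1023]
tcp_rot: [0.121, -3.138, 0.001]
ft_force: [-0.3, -0.3, -0.1]
finger_gap: 0.0859
```

```bash
python3 - <<'E'
from h import *
s=robot.get_state();R=cv2.Rodrigues(s['tcp_rot'])[0];print(s['time_s'],s['position'],s['ft_force'])
snap('wrist','w16.png')
E
```

```text
17.75 [0.50629506 0.41345433 0.10229561] [-0.29749013 -0.31846102 -0.10909154]
```

View pics/w16.png

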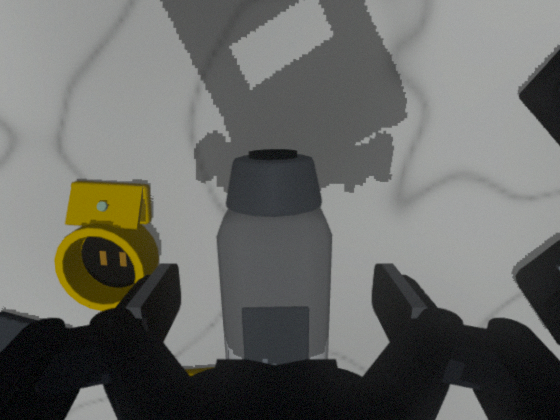

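Emit:
{"fn": "drive_tool", "kwargs": {"motion": [[[1, 0, 0, 0, 0], [1, 0, 0, 0, 0], [1, 0, 0, 0, 0], [1, 0, 0, 0, 0], [1, 0, 0, 0, 0]]], "squeeze": 40}}

```text
time_s: 18.3
position: [0.5069, 0.4139, 0.1042]
tcp_rot: [-0.123, 3.137, 0.001]
ft_force: [-0.6, -2.4, 6.8]
finger_gap: 0.0418
```

Emit:
{"fn": "drive_tool", "kwargs": {"motion": [[[1, 0, 0, 0, 0], [1, 0, 0, 2, 0], [1, 0, 0, 2, 0]]]}}

```text
time_s: 18.6
position: [0.5073, 0.4143, 0.1254]
tcp_rot: [-0.123, 3.136, 0.004]
ft_force: [-0.4, 0.7, -0.6]
finger_gap: 0.0415
```

```bash
python3 - <<'E'
from h import *
s=robot.get_state();R=cv2.Rodrigues(s['tcp_rot'])[0];print(s['time_s'],s['position'],s['tcp_rot'],s['ft_force'],s['ft_torque'])
snap('wrist','w17.png');snap('scene','s17.png');up('s17.png',370,180,140,140,5,'c22.png')
E
```

```text
18.6 [0.50725167 0.4142888  0.12537255] [-0.12267614  3.1356641   0.00369562] [-0.41046339  0.70722951 -0.59107364] [ 0.03382869 -0.04670353  0.01894244]
```

View pics/w17.png

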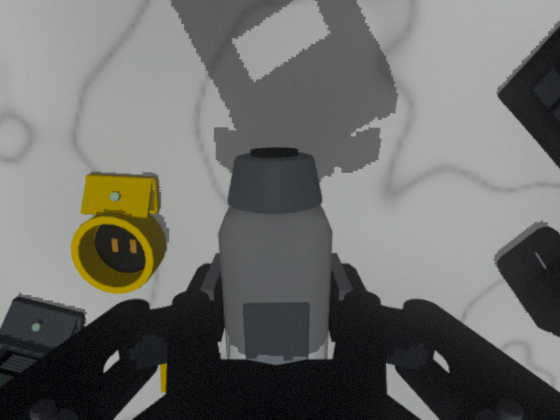

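View pics/c22.png

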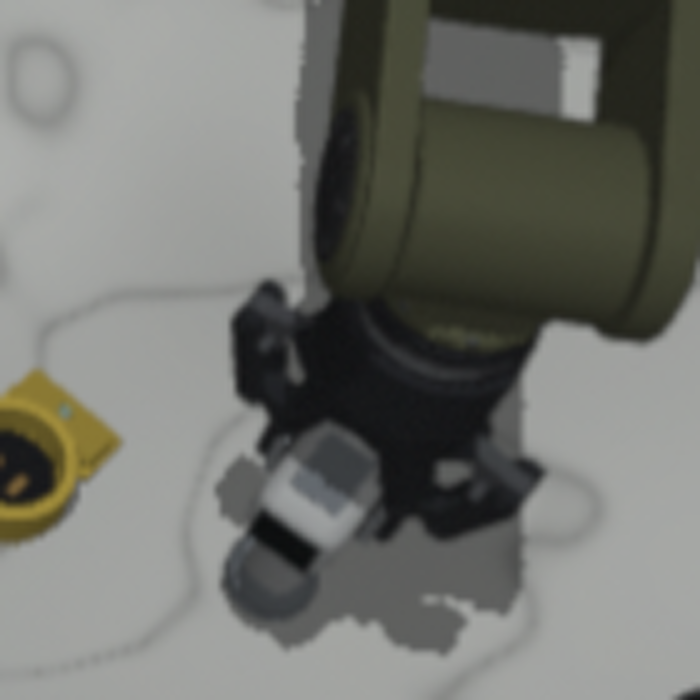

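Emit:
{"fn": "drive_tool", "kwargs": {"motion": [[[1, 0, 0, 4, 0], [1, 0, 0, 9, 0], [1, 1, -3, 13.5, 0], [1, 3, -7, 13.5, 4], [1, 5, -11, 13.5, 8]]]}}

```text
time_s: 19.2
position: [0.5569, 0.3026, 0.2585]
tcp_rot: [-0.348, 3.12, 0.001]
ft_force: [1.3, -0.1, -1.4]
finger_gap: 0.0414
```

Emit:
{"fn": "drive_tool", "kwargs": {"motion": [[[1, 9, -22, 0, 3.6], [1, 9, -22, 0, 3.6], [1, 9, -22, 0, 3.6], [1, 9, -22, 0, 3.6], [1, 9, -22, 0, 3.6]]]}}

```text
time_s: 19.7
position: [0.6469, 0.0807, 0.2564]
tcp_rot: [0.437, -3.11, 0.0]
ft_force: [-0.1, 1.4, -0.4]
finger_gap: 0.0419
```

Emit:
{"fn": "drive_tool", "kwargs": {"motion": [[[1, 4, -9.7, 0, 0], [1, 4, -9.7, 0, 0], [1, 4, -9.7, 0, 0], [1, 4, -9.7, 0, 0]]]}}

```text
time_s: 20.1
position: [0.6864, -0.0147, 0.256]
tcp_rot: [0.436, -3.109, -0.001]
ft_force: [-0.6, 0.5, -0.7]
finger_gap: 0.0414
```

```bash
python3 - <<'E'
from h import *
s=robot.get_state();R=cv2.Rodrigues(s['tcp_rot'])[0];print(s['time_s'],s['position'],s['tcp_rot'],np.degrees(np.arctan2(R[1,1],R[0,1])),s['ft_force'],s['qpos'].round(2))
snap('wrist','w18.png');snap('scene','s18.png');up('s18.png',170,120,160,150,5,'c23.png')
E
```

```text
20.1 [ 0.68638157 -0.01469935  0.25596504] [ 4.35813878e-01 -3.10929946e+00 -8.03802551e-04] 105.95768552855172 [-0.64607001  0.45376841 -0.72673437] [-0.07  0.61  1.03  0.    1.51 -1.92]
```

View pics/w18.png

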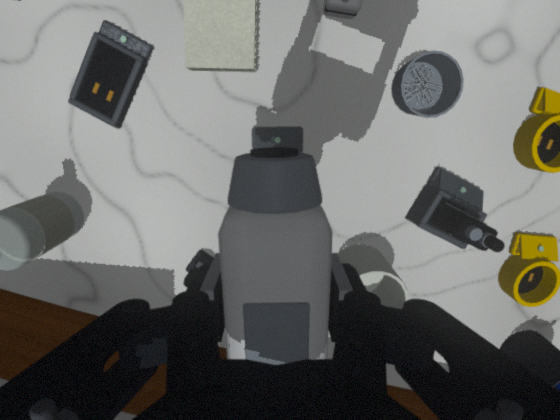

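View pics/c23.png

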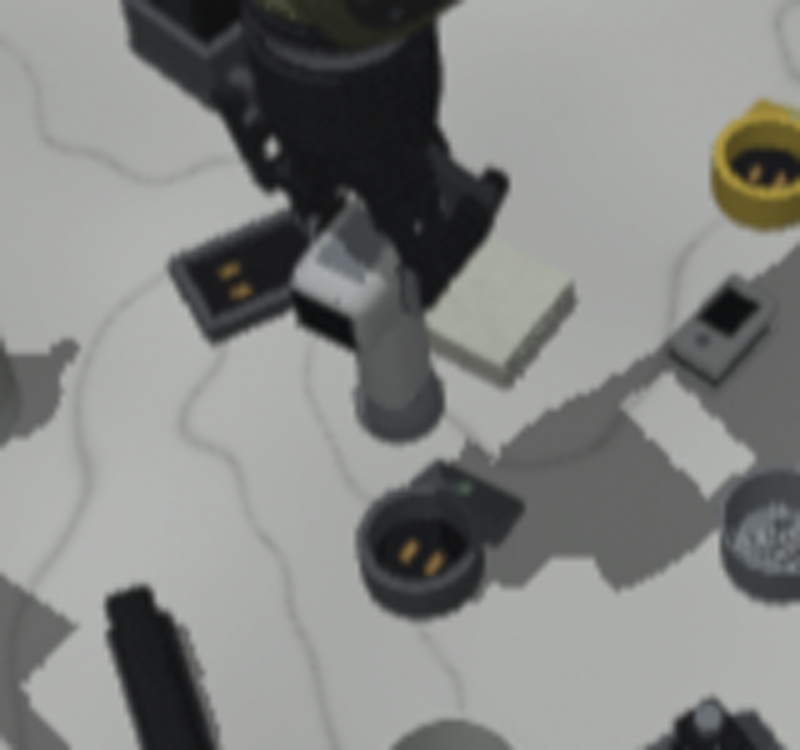

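```bash
python3 - <<'E'
from h import *
d=load('s18.png')
t=np.linspace(0,2*np.pi,16)[:-1]
im=cv2.imread('pics/c23.png')
def circ(cx,cy,r,z,col):
    X=np.c_[cx+r*np.cos(t),cy+r*np.sin(t),np.full(15,z)]
    p=((proj(d,X)-[170,120]+.5)*5).astype(int); cv2.polylines(im,[p],True,col,1)
circ(.6864,-.0147,.022,.1518,(0,0,255)); circ(.6866,-.012,.027,.034,(0,255,0));circ(.6866,-.012,.034,.034,(0,255,0))
cv2.imwrite('pics/c24.png',im[250:650,250:600])
E
```

```text
(no output)
```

View pics/c24.png

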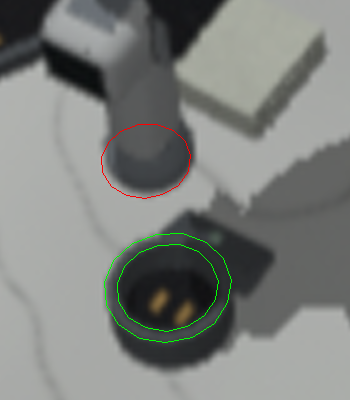

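Emit:
{"fn": "drive_tool", "kwargs": {"motion": [[[1, 0, 0.2, -4, 0], [1, 0, 0.2, -8, 0], [1, 0, 0.2, -9.5, 0], [1, 0, 0.2, -10, 0], [1, 0, 0.2, -10, 0]]]}}

```text
time_s: 20.7
position: [0.6867, -0.0107, 0.1587]
tcp_rot: [-0.441, 3.109, -0.0]
ft_force: [0.7, -0.8, -1.4]
finger_gap: 0.0414
```

```bash
python3 - <<'E'
from h import *
s=robot.get_state();R=cv2.Rodrigues(s['tcp_rot'])[0];print(s['time_s'],s['position'],s['tcp_rot'],np.degrees(np.arctan2(R[1,1],R[0,1])),s['ft_force'],s['qpos'].round(2))
d=snap('scene','s19.png')
x0,y0=205,170
im=cv2.resize(d['pixels'][y0:y0+90,x0:x0+90],None,fx=7,fy=7,interpolation=cv2.INTER_CUBIC)
t=np.linspace(0,2*np.pi,25)[:-1]
def circ(c,r,z,col):
    p=((proj(d,np.c_[c[0]+r*np.cos(t),c[1]+r*np.sin(t),np.full(24,z)])-[x0,y0]+.5)*7).astype(int); cv2.polylines(im,[p],True,col,1)
circ(s['position'],.022,s['position'][2]-.1042,(0,0,255)); circ((.6866,-.012),.034,.034,(0,255,0))
cv2.imwrite('pics/c25.png',im)
E
```

```text
20.7 [ 0.68670724 -0.01073552  0.15873523] [-4.40590059e-01  3.10932768e+00 -3.41887806e-04] 106.13016362672228 [ 0.67925472 -0.79274764 -1.35436082] [-0.07  0.67  1.16  0.    1.32 -1.92]
```

View pics/c25.png

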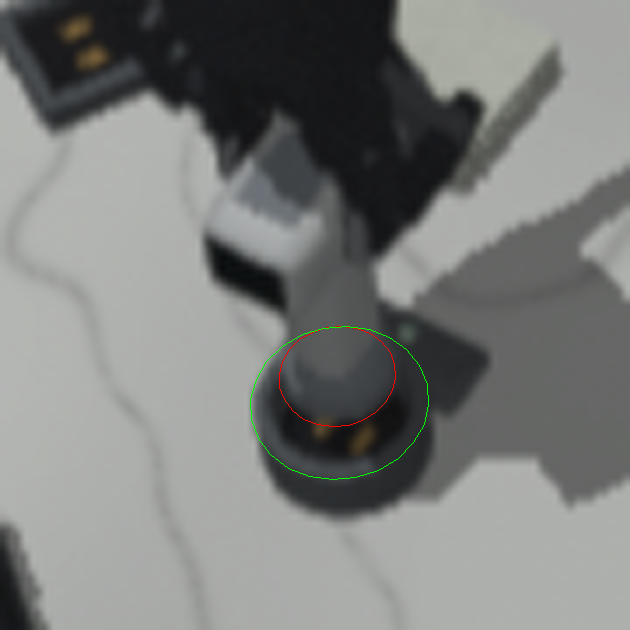

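Emit:
{"fn": "drive_tool", "kwargs": {"motion": [[[1, 0, -0.1, -0.8, 0], [1, 0, -0.1, -1.6, 0], [1, 0, -0.1, -2.4, 0], [1, 0, -0.1, -3.2, 0], [1, 0, -0.1, -3.8, 0]]]}}

```text
time_s: 21.25
position: [0.6861, -0.0124, 0.1185]
tcp_rot: [0.439, -3.11, -0.0]
ft_force: [1.1, -0.5, -2.7]
finger_gap: 0.0412
```

Emit:
{"fn": "drive_tool", "kwargs": {"motion": [[[1, 0, 0, -0.3, 0], [1, 0, 0, -0.6, 0], [1, 0, 0, -0.8, 0], [1, 0, 0, -0.8, 0]]]}}

```text
time_s: 21.65
position: [0.6873, -0.0124, 0.1142]
tcp_rot: [-0.439, 3.107, -0.001]
ft_force: [-3.0, -1.1, 12.5]
finger_gap: 0.0416
```

Emit:
{"fn": "drive_tool", "kwargs": {"motion": [[[0, 0, 0, 0.1, 0], [0, 0, 0, 0.1, 0], [0, 0, 0, 0.1, 0], [0, 0, 0, 0.6, 0], [0, 0, 0, 2, 0]]]}}

```text
time_s: 22.15
position: [0.6858, -0.0123, 0.1309]
tcp_rot: [0.439, -3.108, -0.001]
ft_force: [-0.0, -0.2, 0.4]
finger_gap: 0.0854
```

Emit:
{"fn": "drive_tool", "kwargs": {"motion": [[[0, 0, 0, 5, 0], [0, 0, 0, 10, 0], [0, -3, 0, 13, -6], [0, -7, 0, 13, -6], [0, -11, 0, 13, -6]]]}}

```text
time_s: 22.65
position: [0.5751, -0.0123, 0.2634]
tcp_rot: [-0.276, 3.127, -0.001]
ft_force: [1.6, -0.0, 1.1]
finger_gap: 0.0852
```

```bash
python3 - <<'E'
from h import *
s=robot.get_state();R=cv2.Rodrigues(s['tcp_rot'])[0];print(s['time_s'],s['position'],s['tcp_rot'],np.degrees(np.arctan2(R[1,1],R[0,1])),s['ft_force'],s['qpos'].round(2))
snap('wrist','w20.png');snap('scene','s20.png')
E
```

```text
22.65 [ 0.5751319  -0.0123396   0.26344477] [-2.75683859e-01  3.12666911e+00 -7.93787107e-04] 100.07761696334835 [ 1.55423167 -0.02845497  1.06601459] [-0.09  0.33  1.4  -0.    1.4  -1.83]
```

View pics/w20.png

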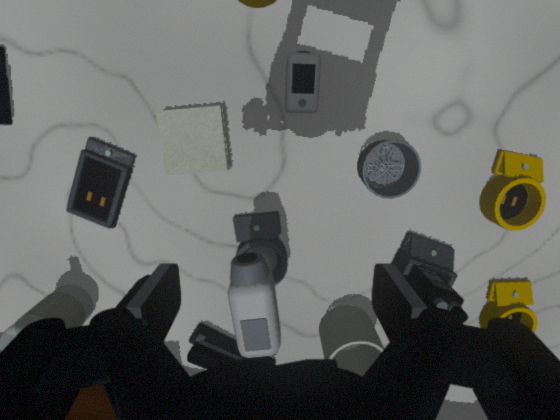

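View pics/s20.png

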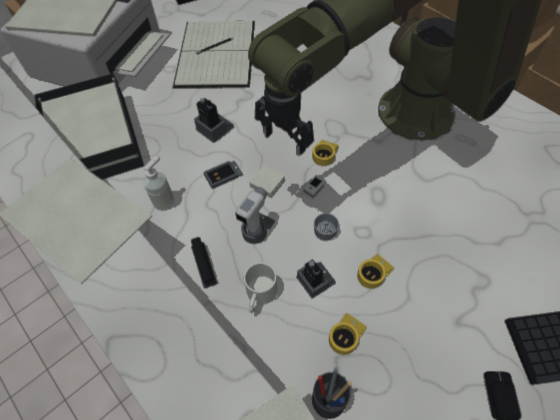

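Emit:
{"fn": "drive_tool", "kwargs": {"motion": [[[0, -8, 0.8, -3, 0], [0, -8, 0.8, -5, 0], [0, -8, 0.8, -5, 0], [0, -8, 0.8, -5, 0]]]}}

```text
time_s: 23.15
position: [0.4969, -0.0043, 0.2128]
tcp_rot: [-0.276, 3.128, -0.0]
ft_force: [0.7, -0.9, 0.8]
finger_gap: 0.0854
```

```bash
python3 - <<'E'
from h import *
s=robot.get_state();R=cv2.Rodrigues(s['tcp_rot'])[0];print(s['time_s'],s['position'],s['tcp_rot'],np.degrees(np.arctan2(R[1,1],R[0,1])),s['ft_force'],s['qpos'].round(2))
snap('wrist','w21.png')
up('w21.png',235,90,110,120,6,'c26.png')
E
```

```text
23.15 [ 0.49689417 -0.00434977  0.21279977] [-2.76160581e-01  3.12784257e+00 -4.25556571e-04] 100.0912264734628 [ 0.73758958 -0.89452401  0.75580833] [-0.08  0.2   1.69  0.    1.25 -1.83]
```

View pics/w21.png

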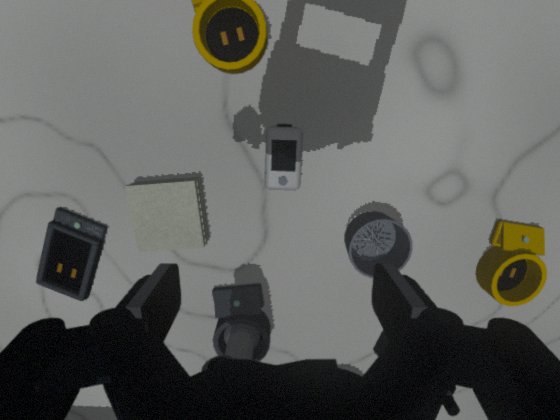

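View pics/c26.png

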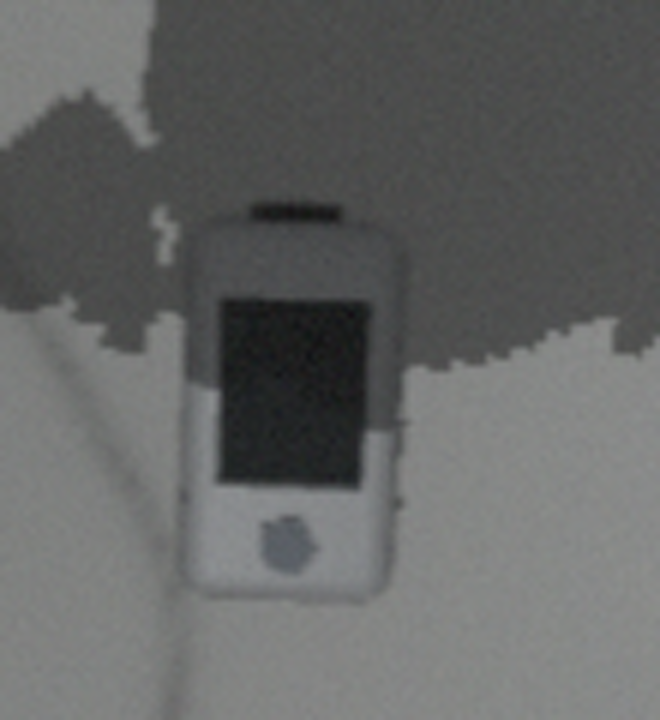

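```bash
python3 - <<'E'
from h import *
quad('w21.png',[(395,600),(183,598),(188,215),(410,222)],.02,235,90,6)
quad('w21.png',[(360,487),(219,484),(222,299),(370,300)],.036,235,90,6)
E
```

```text
c [ 4.675e-01 -3.000e-04] size x,y mm 64.4 36.8 yaw 8.9 8.9
c [ 0.4625 -0.0018] size x,y mm 29.8 23.3 yaw 8.4 9.3
```

Emit:
{"fn": "drive_tool", "kwargs": {"motion": [[[0, -3, 0.3, -4, -1], [0, -3, 0.3, -9, -1], [0, -3, 0.3, -13, -1], [0, -3, 0.3, -13, -1]]]}}

```text
time_s: 23.6
position: [0.4659, -0.0014, 0.0788]
tcp_rot: [0.248, -3.127, -0.001]
ft_force: [0.3, 0.4, 0.5]
finger_gap: 0.0856
```

```bash
python3 - <<'E'
from h import *
s=robot.get_state();R=cv2.Rodrigues(s['tcp_rot'])[0];print(s['time_s'],s['position'],s['tcp_rot'],np.degrees(np.arctan2(R[1,1],R[0,1])),s['ft_force'],s['qpos'].round(2))
snap('wrist','w22.png')
E
```

```text
23.6 [ 0.46588986 -0.0013832   0.07882557] [ 2.48237758e-01 -3.12661206e+00 -1.29472303e-03] 99.07878822575815 [0.34353834 0.44614728 0.4724426 ] [-0.08  0.32  1.9  -0.    0.93 -1.81]
```

View pics/w22.png

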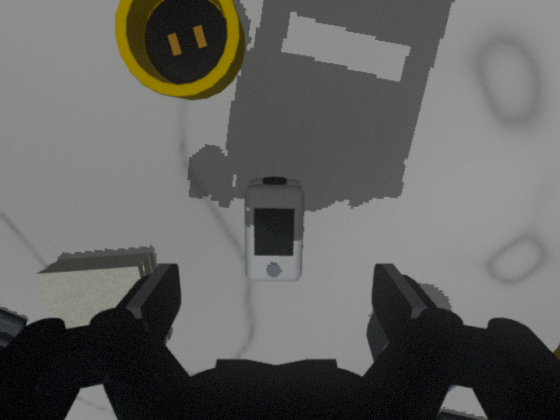

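```bash
python3 - <<'E'
from h import *
d=load('w22.png');R=cv2.Rodrigues(np.array([0.248237758,-3.12661206,-0.001294723]))[0];P=np.array([0.46588986,-0.0013832,0.07882557])
X=plane(d,[(152,250),(158,268),(40,270)],.015);print(X,((X-P)@R*1e3).round(0))
d=load('w3.png');X=plane(d,[(247,126),(303,111),(313,168),(262,180)],.018);print(X.round(3).tolist(),((X-P)@R*1e3).round(0))
X=np.array([[.536,.113,0]]);print(((X-P)@R*1e3).round(0))
quad('w22.png',[(301,281),(247,281),(246,186),(302,186)],.02)
E
```

```text
[[ 0.49559179 -0.08078027  0.015     ]
 [ 0.50843011 -0.07596562  0.015     ]
 [ 0.52473456 -0.16122531  0.015     ]] [[ -17.  -83.   64.]
 [ -31.  -80.   64.]
 [ -33. -167.   63.]]
[[0.574, -0.07, 0.018], [0.592, -0.14, 0.018], [0.521, -0.155, 0.018], [0.505, -0.088, 0.018]] [[ -96.  -85.   60.]
 [-103. -157.   60.]
 [ -31. -160.   60.]
 [ -25.  -92.   61.]]
[[-88. 102.  79.]]
c [ 0.4703 -0.0006] size x,y mm 65.7 35.8 yaw 8.9 9.0
```

Emit:
{"fn": "drive_tool", "kwargs": {"motion": [[[0, 0.2, 0, -3, 0], [0, 0.2, 0, -5, 0], [0, 0.2, 0, -6.7, 0], [0, 0.2, 0, -6.7, 0]]]}}

```text
time_s: 24.05
position: [0.4699, -0.0015, 0.0156]
tcp_rot: [-0.249, 3.131, -0.0]
ft_force: [0.2, -0.9, 0.7]
finger_gap: 0.0854
```

Emit:
{"fn": "drive_tool", "kwargs": {"motion": [[[1, 0, 0, 0, 0], [1, 0, 0, 0, 0], [1, 0, 0, 0, 0], [1, 0, 0, 0, 0], [1, 0, 0, 0, 0]]], "squeeze": 25}}

```text
time_s: 24.55
position: [0.4691, -0.0014, 0.0157]
tcp_rot: [-0.249, 3.13, -0.0]
ft_force: [-1.6, -0.6, 8.8]
finger_gap: 0.0355
```

Emit:
{"fn": "drive_tool", "kwargs": {"motion": [[[1, 0, 0, 0, 0], [1, 0, 0, 0, 0]]]}}

```text
time_s: 24.75
position: [0.469, -0.0014, 0.0157]
tcp_rot: [-0.249, 3.13, -0.0]
ft_force: [-2.1, -0.2, 9.4]
finger_gap: 0.0357
```

Emit:
{"fn": "drive_tool", "kwargs": {"motion": [[[1, 0, 0, 3, 0], [1, 0, 0, 8, 0], [1, 1, -2, 13, -7], [1, 4, -6, 15, -14], [1, 7, -10, 15, -21.3]]]}}

```text
time_s: 25.25
position: [0.5361, -0.0969, 0.1688]
tcp_rot: [0.339, 3.117, -0.001]
ft_force: [0.9, 2.2, -1.2]
finger_gap: 0.0356
```

Emit:
{"fn": "drive_tool", "kwargs": {"motion": [[[1, 9, -12.8, -1, 0], [1, 9, -12.8, -3, 0], [1, 9, -12.8, -4, 0], [1, 9, -12.8, -4, 0], [1, 9, -12.8, -4, 0]]]}}

```text
time_s: 25.75
position: [0.624, -0.2253, 0.1225]
tcp_rot: [-0.337, -3.121, -0.001]
ft_force: [-0.6, -0.0, -1.6]
finger_gap: 0.0353
```

```bash
python3 - <<'E'
from h import *
s=robot.get_state();R=cv2.Rodrigues(s['tcp_rot'])[0];print(s['time_s'],s['position'],s['tcp_rot'].tolist(),np.degrees(np.arctan2(R[1,1],R[0,1])),s['ft_force'],s['qpos'].round(2))
snap('wrist','w23.png');snap('scene','s23.png');up('s23.png',180,130,90,90,7,'c27.png')
E
```

```text
25.75 [ 0.62403229 -0.22525131  0.12249956] [-0.3367287439504039, -3.121089444407155, -0.0010093010069674002] 77.68453127427212 [-5.66456034e-01 -4.74089309e-04 -1.62208587e+00] [-0.4   0.65  1.27 -0.    1.22 -1.76]
```

View pics/w23.png

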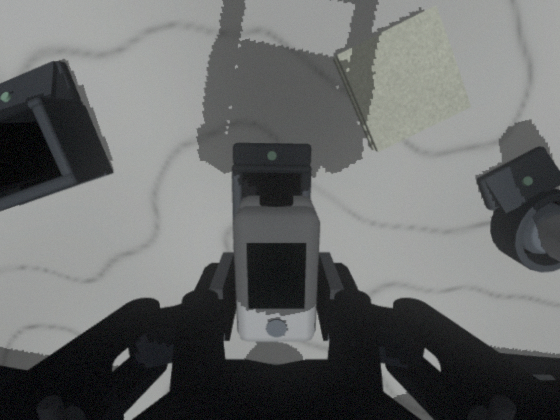

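View pics/c27.png

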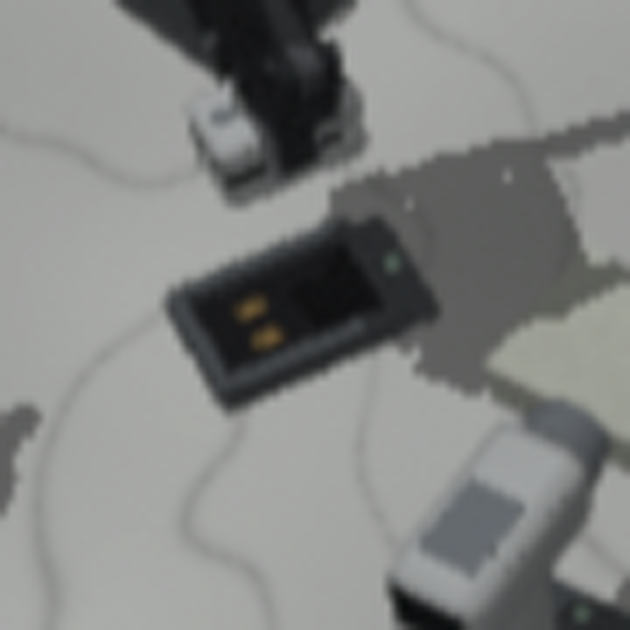

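```bash
python3 - <<'E'
from h import *
up('w23.png',215,130,120,220,3.6,'c28.png')
E
```

```text
(no output)
```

View pics/c28.png

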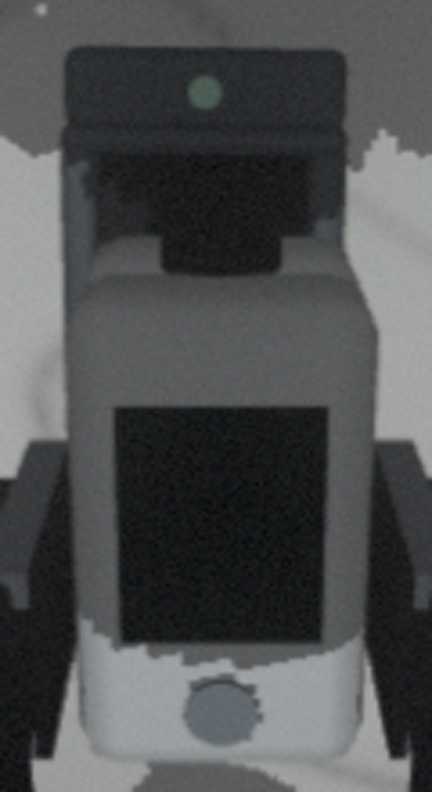

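```bash
python3 - <<'E'
from h import *
d=load('w23.png');f=lambda p:np.array(p,float)/3.6+[215,130]
P=np.array([0.62403229,-0.22525131,0.12249956]);R=cv2.Rodrigues(np.array([-0.3367287,-3.1210894,-0.0010093]))[0]
def g(n,z,pts): X=plane(d,[f(p) for p in pts],z);print(n,((X-P)@R*1e3).round(1).tolist())
T=P[2]
g('disp',T+.0203,[(115,408),(328,408),(322,640),(122,642)])
g('rear mid',T+.004,[(90,757),(355,757)])
g('rear top',T+.0203,[(90,757),(355,757)])
g('front bot',T-.0157,[(125,237),(305,237)])
g('front mid',T+.0023,[(100,275),(350,275)])
g('ch inner front',.016,[(95,148),(312,148)])
g('ch outer',.016,[(63,125),(346,125)])
g('ch lip front',.012,[(67,50),(346,50)])
d=load('w21.png');f=lambda p:np.array(p,float)/6+[235,90]
P=np.array([0.469,-.0014,.0157]);a=np.radians(99.);R=np.array([[np.sin(a),np.cos(a),0],[-np.cos(a),np.sin(a),0],[0,0,-1]]);R[:,0]=np.cross(R[:,1],R[:,2])
g('disp w21',.036,[(222,299),(370,300),(360,487),(219,484)])
E
```

```text
disp [[22.1, -10.2, -20.2], [22.0, 13.2, -20.2], [-7.2, 13.3, -20.3], [-7.4, -10.2, -20.3]]
rear mid [[-36.3, -16.6, -4.1], [-36.4, 20.0, -4.1]]
rear top [[-23.6, -14.5, -20.4], [-23.7, 17.8, -20.4]]
front bot [[32.7, -11.6, 15.8], [32.7, 13.0, 15.8]]
front mid [[32.3, -13.3, -2.2], [32.2, 17.3, -2.2]]
ch inner front [[30.2, -24.9, 106.6], [30.1, 21.0, 106.6]]
ch outer [[35.1, -31.6, 106.6], [35.0, 28.1, 106.6]]
ch lip front [[50.4, -30.7, 110.6], [50.3, 28.1, 110.6]]
disp w21 [[20.8, -10.6, -20.3], [21.1, 12.9, -20.3], [-8.9, 12.3, -20.3], [-8.8, -10.6, -20.3]]
```

Emit:
{"fn": "drive_tool", "kwargs": {"motion": [[[1, 0.6, -0.5, -3, 0], [1, 0.6, -0.5, -6, 0], [1, 0.6, -0.5, -7.7, 0], [1, 0.6, -0.5, -7.7, 0]]]}}

```text
time_s: 26.25
position: [0.6293, -0.2277, 0.0458]
tcp_rot: [-0.332, -3.121, -0.002]
ft_force: [0.3, -0.2, -1.2]
finger_gap: 0.0356
```

```bash
python3 - <<'E'
from h import *
s=robot.get_state();R=cv2.Rodrigues(s['tcp_rot'])[0];print(s['time_s'],s['position'],s['tcp_rot'].tolist(),np.degrees(np.arctan2(R[1,1],R[0,1])),s['ft_force'],s['qpos'].round(2))
snap('wrist','w24.png');snap('scene','s24.png');up('s24.png',180,130,90,90,7,'c29.png');up('w24.png',205,150,140,200,3.8,'c30.png')
E
```

```text
26.25 [ 0.6293197  -0.22773375  0.04576245] [-0.33245582053646133, -3.12084721596905, -0.0015173119911789665] 77.83866258389632 [ 0.2718074  -0.15598922 -1.22216174] [-0.4   0.75  1.29  0.    1.1  -1.76]
```

View pics/c29.png

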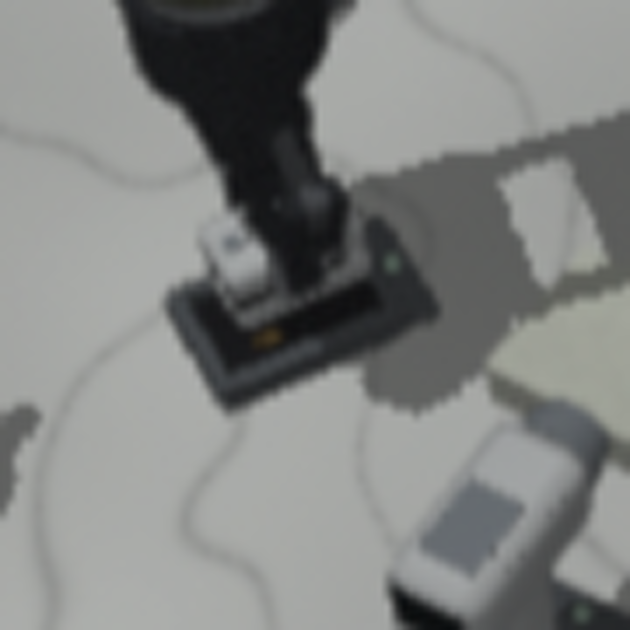

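View pics/c30.png

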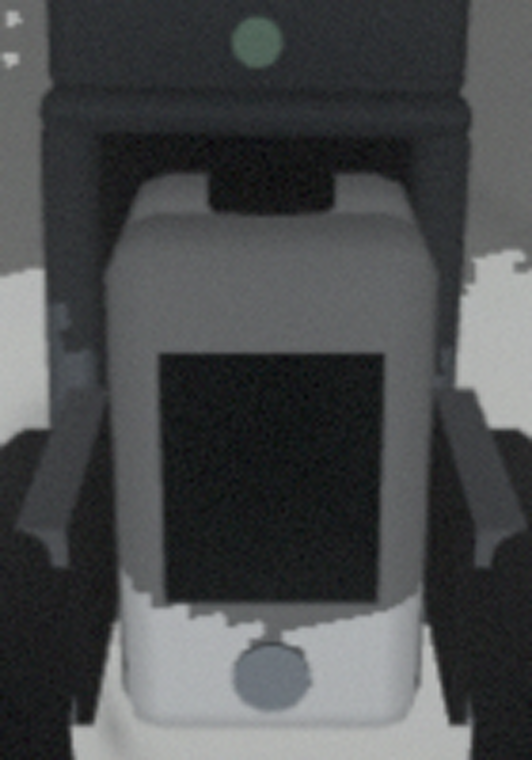

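```bash
python3 - <<'E'
from h import *
d=load('w24.png');f=lambda p:np.array(p,float)/3.8+[205,150]
P=np.array([0.6293197,-0.22773375,0.04576245]);R=cv2.Rodrigues(np.array([-0.33245582,-3.1208472,-0.0015173]))[0]
def g(n,z,pts): X=plane(d,[f(p) for p in pts],z);print(n,((X-P)@R*1e3).round(1).tolist())
T=P[2]
g('front bot',T-.0157,[(135,175),(405,175)])
g('ch inner front',.016,[(100,137),(415,135)])
g('disp',T+.0203,[(158,353),(383,353),(378,600),(165,600)])
E
```

```text
front bot [[32.6, -16.1, 15.8], [32.6, 18.9, 15.8]]
ch inner front [[34.7, -22.4, 29.9], [34.9, 21.7, 29.9]]
disp [[22.2, -10.3, -20.2], [22.2, 13.1, -20.2], [-7.3, 13.3, -20.3], [-7.2, -10.4, -20.3]]
```

Emit:
{"fn": "drive_tool", "kwargs": {"motion": [[[1, 0.2, -0.2, 0, 0], [1, 0.2, -0.2, -0.6, 0], [1, 0.2, -0.2, -1.2, 0], [1, 0.2, -0.2, -1.8, 0], [1, 0.2, -0.2, -1.9, 0]]]}}

```text
time_s: 26.85
position: [0.6318, -0.2308, 0.027]
tcp_rot: [-0.334, -3.122, -0.001]
ft_force: [-0.1, 0.5, -1.4]
finger_gap: 0.0352
```

Emit:
{"fn": "drive_tool", "kwargs": {"motion": [[[1, 0, 0, -0.2, 0], [1, 0, 0, -0.5, 0], [1, 0, 0, -0.5, 0]]]}}

```text
time_s: 27.15
position: [0.6325, -0.231, 0.0238]
tcp_rot: [0.334, 3.123, -0.0]
ft_force: [-2.8, 0.7, 5.0]
finger_gap: 0.0354
```

Emit:
{"fn": "drive_tool", "kwargs": {"motion": [[[0, 0, 0, 0, 0], [0, 0, 0, 0, 0], [0, 0, 0, 0, 0], [0, 0, 0, 0.5, 0], [0, 0, 0, 3, 0]]]}}

```text
time_s: 27.65
position: [0.631, -0.2304, 0.051]
tcp_rot: [-0.334, -3.119, -0.002]
ft_force: [-1.1, 0.4, 0.1]
finger_gap: 0.0856
```

Emit:
{"fn": "drive_tool", "kwargs": {"motion": [[[0, 0, 0, 5, 0], [0, 0, 0, 10, 0], [0, 0, 0, 15, 0], [0, -3, 0, 20, 0], [0, -6, 2, 23, 0]]]}}

```text
time_s: 28.15
position: [0.5745, -0.2135, 0.2828]
tcp_rot: [0.336, 3.121, -0.001]
ft_force: [-0.2, 0.3, -0.0]
finger_gap: 0.0852
```

```bash
python3 - <<'E'
from h import *
s=robot.get_state();R=cv2.Rodrigues(s['tcp_rot'])[0];print(s['time_s'],s['position'],s['tcp_rot'].tolist(),s['ft_force'])
snap('wrist','w25.png');snap('scene','s25.png');snap('top','t25.png')
up('s25.png',180,80,190,140,4.2,'c31.png');up('s25.png',220,180,150,120,5,'c32.png')
E
```

```text
28.15 [ 0.57450689 -0.21354988  0.28283195] [0.3358504919789652, 3.1214180619068173, -0.001488670131579034] [-0.15013232  0.34758953 -0.02848025]
```

View pics/w25.png

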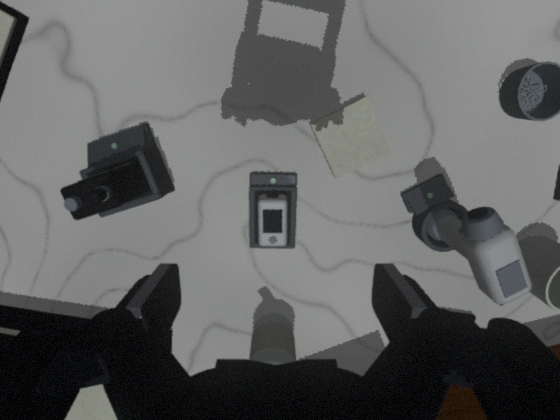

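View pics/c31.png

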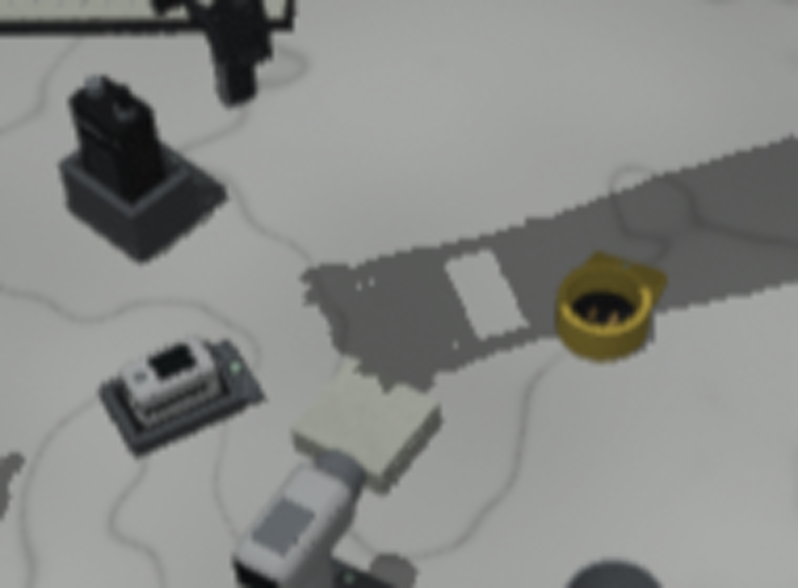

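View pics/c32.png

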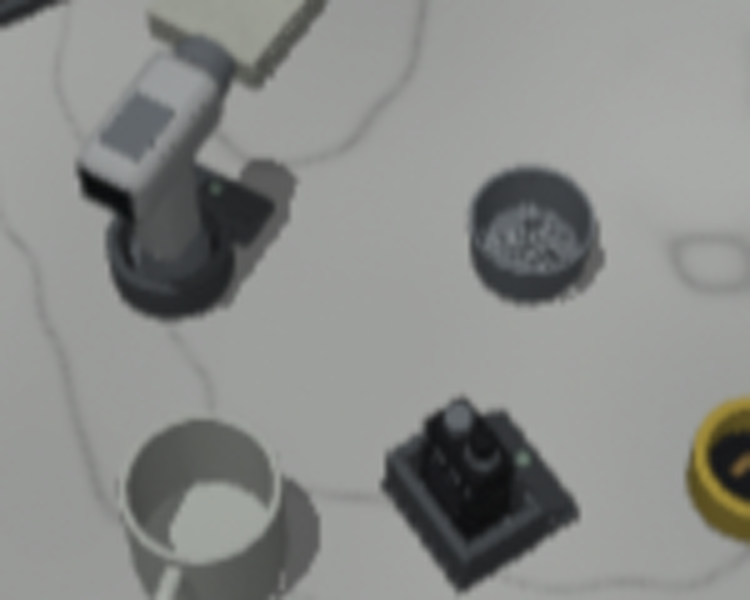

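```bash
python3 - <<'E'
from h import *
w=load('w25.png');s=load('s25.png');t=load('t25.png')
print('Lknob',tri(w,(71,205),s,(202.6,100.2)))
# oximeter display corners in both
print('oxi disp', tri(w,(272,221),s,(180+176/4.2,80+360/4.2)))
a=load('scene1.png')['pixels'].astype(int);b=s['pixels'].astype(int)
for n,(x0,y0,x1,y1) in dict(mug=(240,260,282,315),cup=(310,210,344,242)).items():
    print(n,np.abs(a-b)[y0:y1,x0:x1].mean().round(2),np.abs(a-b)[y0:y1,x0:x1].max())
    def edge(im): return cv2.Canny(im[y0:y1,x0:x1].astype(np.uint8),40,90)
    p=cv2.phaseCorrelate(a[y0:y1,x0:x1].mean(2).astype(np.float32),b[y0:y1,x0:x1].mean(2).astype(np.float32));print(p)
up('t25.png',180,140,120,60,6,'c33.png');up('w25.png',50,110,140,120,5,'c34.png');up('w25.png',235,160,80,100,6,'c35.png')
E
```

```text
Lknob (array([ 0.54206734, -0.40642556,  0.12629996]), np.float64(0.0019341576336786316))
oxi disp (array([ 0.62387158, -0.22685379,  0.04581663]), np.float64(0.002516381112075035))
mug 0.73 2
((0.5061116253827436, -0.01617571191698275), 1.0012736053378493)
cup 0.71 2
((-0.02621374691749878, 0.08287936872245893), 0.9833902476562394)
```

View pics/c33.png

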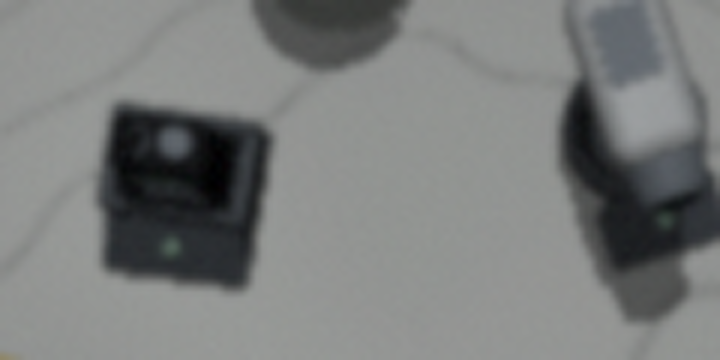

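View pics/c34.png

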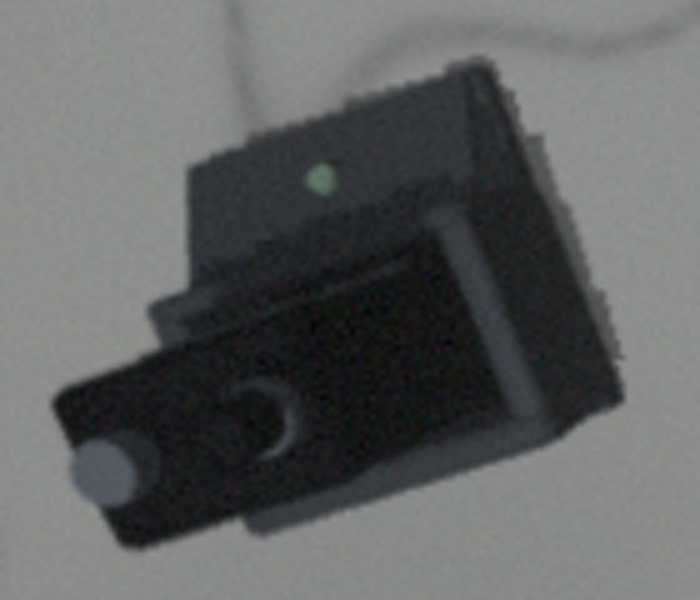

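View pics/c35.png

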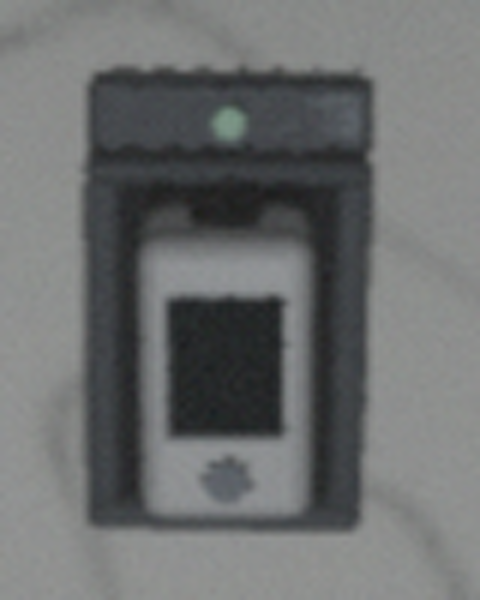

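```bash
python3 - <<'E'
from h import *
w=load('w25.png');s=load('s25.png');t=load('t25.png')
print('Sknob exp z .098',tri(t,(180+176/6,140+143/6),s,(220+459/5,180+418/5)))
# thermometer screen centre (top z .154)
print('thermo screen', tri(w,(511,276),s,(220+137/5,180+127/5)))
# oximeter rear/front/side extents on top plane
quad('w25.png',[(285,437),(170,436),(168,298),(284,298)],.044,235,160,6)
quad('w25.png',[(358,525),(90,525),(85,165),(370,165)],.016,235,160,6)
f=lambda p:np.array(p,float)/6+[235,160]
print(plane(w,[f((225,515))],.03),plane(w,[f((225,225))],.02))
E
```

```text
Sknob exp z .098 (array([0.66972917, 0.18990867, 0.09174243]), np.float64(0.0012830271398384854))
thermo screen (array([ 0.69541979, -0.00822559,  0.15143341]), np.float64(0.0005574507588449842))
c [ 0.6257 -0.2278] size x,y mm 29.6 23.5 yaw -11.9 -12.6
c [ 0.6305 -0.2294] size x,y mm 82.2 60.2 yaw -13.0 -12.3
[[ 0.66331994 -0.23616083  0.03      ]] [[ 0.60283668 -0.22286134  0.02      ]]
```

```bash
python3 - <<'E'
from h import *
print(robot.close_job()); print(robot.get_state()['time_s'])
E
```

```text
the job is handed in; nothing more can be done
None
the job is handed in; nothing more can be done
```

All four handhelds are in their own chargers, facing the way each charger faces and let go of. I placed them in the order listed: large radio, small radio, thermometer, oximeter. The job was handed in at about 28 s.

- **Fully down:** each placing ended with a contact force at the height expected for its pocket floor, to within about 0.1 mm.
- **Position and facing:** in the last pictures each item stands within its pocket. I measured the oximeter at about −12°, against about −12.5° for its tray.
- **Heights from two views:**

| Item | Feature | Measured (mm) | Expected (mm) |
|---|---|---|---|
| Large radio | knob | 126 | 127 |
| Small radio | knob | 92 | 98 |
| Thermometer | screen | 151 | about 154 |
| Oximeter | top | 46 | 44 |

- **Check that disagreed:** the small radio's knob read 6 mm low. I put this down to the coarse top camera, about 2.8 mm per pixel.
- **Mug and clip cup:** the scene picture shows no change around either one, beyond 2 grey levels. One image-shift estimate gave half a pixel for the mug, but the direct comparison does not support that.

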